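Free the label roll from the hold-down press and fill the refill carrier

TASK

Raise the red-knobbed lever of the hold-down press fully, take the label roll out from under its foot and, once the press is empty, lower the lever fully again. Stand that roll and the roll on the scale upright in the low blue carrier beside the roll already there, so that all three stand flat on its floor in one row. Never tip a roll over, and leave the weights, the tubs and the tape where they are.

Things in the scene. Friction and masses are not known exactly. Their poses are not given: they have to be found in the camera images.
- press: Bench hold-down press, fixed: grey base plate 194 x 110 mm, top 24 mm high (59 mm in front of to 135 mm behind the origin), round steel roll seat, grey column 42 x 50 mm centred 106 mm behind the origin, white head above. Origin: on the table under the seat's centre; x points from the open front back to the column, y left, z up.
- head (a point): Middle of the underside of the press's white head: 119 x 50 x 50 mm, at x 10 to 129, y +-25, z 131 to 181 mm in the press's axes. Below it, over the seat, hangs the foot, a disc of 36 mm diameter: underside at z 95.5 mm with the lever down, 120.5 mm with it up. A roll is reached from the front with the tool leaning back by 30 to 45 degrees.
- seat (a point): Centre of the roll seat of the press, on the face on which the roll stands (z 43 mm); a lip round it, of 36.5 mm inner radius, stands 5 mm above this face. Axes as the press.
- lever_hinge (a point): Centre of the lever's pivot, on the right (-y) side of the press: 84 mm behind, 75 mm right of and 195 mm above the press origin. The hinge axis is the press's y.
- lever_grip (a point): Centre of the red knob at the end of the lever, a barrel of 20 mm diameter and 24 mm length along the press's y, 75 mm from the hinge. There are about 35 mm free between the knob and the head, whose top lies 18 mm above the knob when the lever is down. Axes turn with the lever.
- lever (a joint): Angle of the lever (rad): 0 fully down (the arm points forward and 0.45 rad below level), 1.2 fully up (forward and 0.75 rad above level). It stays where it is left (about 2 N at the knob) and moves the foot 20.8 mm per rad.
- carrier: Low blue tray, fixed to the table, 226 x 86 mm, rim 29 mm above the table, on small feet, open at the top; inside 218 x 78 mm, walls 4 mm, inner floor 13 mm above the table, so walls 16 mm high inside. Origin: on the table under its centre; x along its length, away from the robot. It takes three rolls in a row along x, about 71 mm apart; one stands at the far (+x) end.
- carrier_floor (a point): Centre of the inner floor of the carrier, 13 mm above the table; axes as the carrier.
- pressed_roll: Roll of blank white labels standing on end on the seat of the press: a plain cylinder (brown core) 68 mm in diameter, 50 mm high. Origin: centre of its underside, z up along the roll's axis. Grasp it round the outside, near its top.
- scale_roll: Label roll standing on end on the scale's platter (platter top at z = 99 mm, 222 x 232 mm); same shape, size and origin as pressed_roll.
- packed_roll: Label roll already standing in the carrier; same shape, size and origin as pressed_roll.
- weight_big: Steel check weight with a knob, 38 mm diameter, 62 mm high, standing on the platter. Origin: centre of its underside. To be left alone.
- weight_small: Steel check weight with a knob, 29 mm diameter, 45 mm high, standing on the platter. Origin: centre of its underside. To be left alone.
- tub_1: Lidded one-litre tub of herbs, 127 mm diameter, 140 mm high, at the back of the table. Origin: centre of its underside. To be left alone.
- tub_2: A second such tub. To be left alone.
- tub_3: A third such tub. To be left alone.
- tape: Roll of blue tape lying flat, 72 mm diameter, 25 mm high, to the right of the scale. Origin: centre of its underside. To be left alone.
Not all that is in view belongs to the job. What is shaped like the pressed_roll but black is not meant.

How it is judged:
By the outcome, as a careful person would: the job done as asked, in the order asked, and still so for the second after the job is handed in, with the robot touching nothing.
It also fails if it takes over 72 s, if anything falls off the work surface, if the arm or the gripper's body presses on something with over 40 N, if the wrist force passes 120 N, or if a joint passes its speed limit or range.

ROBOT

A 6-joint arm with a two-finger parallel gripper is mounted at the origin on a cart in front of the work surface, level with it; the furniture and walls round the work are solid. World frame = base frame: x ahead of the robot, y to its left, z up, the work surface at z = 0. Lengths are in m, angles in degrees, forces in N, time in s.
With the tool pointing down it reaches from about 0.35 to 0.875 m from the base axis. Payload 4.2 kg.
Tool frame: the origin (TCP) lies midway between the tips of the shut fingers; the grasp point (between the pads) lies 19 mm behind it; z points along the fingers, y is the line along which they close (so a half turn about z gives the same grasp; the last joint's range is limited). The gripper opens to 87 mm and grips with 3 to 60 N. Pads are 19 mm wide; open, the fingers measure 117 mm over their backs; the gripper's body (75 mm by 190 mm) begins 51 mm behind the grasp point.
Start: joints at [-61.559, 22.042, 0.453, 0, -68.411, -14.817], TCP at [0.147, -0.607, 0.223] pointing down, gripper open.
Joint ranges: [-179.83, 179.83], [-69.29, 118.12], [-61.27, 80.66], [-181.25, 117.63], [-171.15, -9.14], [-177.46, 177.46]. Speed limits (degrees/s): [159.86, 159.86, 180, 180, 180, 180].

INTERFACE

Orientations are given as a 3x3 rotation matrix whose columns are the frame's x, y, z axes.
In Python, from station import * gives the robot as it stands.
- The arm moves only by the tool move_arm, never from a script. Its argument "targets" is text: rows parted by semicolons, each of 4 numbers parted by spaces: the shift along the world's x, y, z in units of 25 mm (1.0 is 25 mm), then the turn about the world's z in units of 5 degrees (1.0 is 5 degrees). In form: tx ty tz spin; .... A call has 1 to 10 rows; each row shifts and turns the commanded pose from where the row before left it; what a row does not reach is not made up. A row lasts 1/12 s, in which the tool goes at most 41.7 mm and 7.16 degrees, less where a joint would pass 70% of its speed; a pose out of reach is approached as far as the arm can. A call is refused whole if a number of a shift passes 1 or a number of a turn 1, either way. A call with a gripper value outside its range is refused whole. "gripper" is the finger opening in mm, from 0 to 87, set as the call begins (left out, the last holds). The fingers move at their own pace and stop on an object; the grip force is fixed at half the most. Time passes only in rows, so rows that do not move let the fingers close. It gives the time, the measured TCP pose, the force, the opening and the grip force at its end, in the units of the state.
- sense(): the state, without advancing time (a new reading comes with each control period).
- capture(name): name is "side" or "top" or "wrist"; returns a dict with "image" (400x640x3 uint8, blue, green, red), "fx", "fy", "cx", "cy" (pixels), "world_from_camera" (4x4, takes a point from camera to world coordinates); the wrist camera has in their place "hand_eye" (4x4, takes a point from camera to tool coordinates, whose origin is the TCP and whose axes are the flange's). Camera axes: x right, y up, looking along -z (the intrinsics and any distortion apply to the point x, -y, -z); pixel columns grow to the right and rows downward; lengths in m; the calibration is good to about 2 mm. The wrist camera is an equidistant fisheye: a pixel r from the principal point sees the ray r / f radians off the axis. A picture is of the moment at which its call begins: read the wrist's pose just before it. There is no depth.
- finish_job(): hands the job in; it is judged then, once.
The state is a dict: "time_s": time; "joints": joint angles; "joint_velocities": joint speeds; "effort": joint torques, N m; "tcp_pos": TCP position; "ee_rot": TCP orientation; "wrist_force": force on the tool from outside, world axes, zero at the start; "moment": the same for the moment, N m; "gripper_width": opening from 0.0 (shut) to 1.0 (fully open); "gripper_force": force on a finger pad.
Only numpy, scipy, OpenCV 4.12 (cv2) and the standard library are available. Lean on these libraries where they do the work, as an engineer would, in place of code of your own. Each camera call takes 0.05 s, during which the arm holds its last target. There are 200 camera calls.

## Working session

There is one attempt and no reset: what is moved stays moved. The work goes in short steps, Python scripts to look and compute and a tool call to move; the robot and the scene stay as the last step left them, time stands still between calls to the robot, and variables do not carry over. Pictures are saved under pics/ and viewed, at most 10 in all, crops included, and the job is handed in when it is done.

Besides the shell and the picture viewer there is one more tool, called after "Call:" by a JSON object that holds its "op" and its "data". move_arm: Moves the arm, as the interface text tells. Its arguments: {"type":"object","properties":{"targets":{"type":"string"},"gripper":{"type":"number"}},"required":["targets"]}

```bash
ls; mkdir -p pics
python3 - <<'E'
from station import *
import cv2,numpy as np
s=sense();print(s['time_s'],s['tcp_pos'],np.round(s['ee_rot'],3).tolist(),s['gripper_width'])
for n in ['side','top','wrist']:
    c=capture(n);cv2.imwrite(f'pics/{n}0.png',c['image'])
    np.savez(f'{n}0.npz',**{k:v for k,v in c.items()})
    print(n,{k:(np.round(v,4).tolist() if k!='image' else 0) for k,v in c.items()})
E
```

```text
pics
0.0 [ 0.147094   -0.60680978  0.22144582] [[-0.972, -0.235, -0.001], [-0.235, 0.972, 0.002], [0.0, 0.002, -1.0]] 1.0004249434214303
side {'image': 0, 'fx': 441.2848, 'fy': 441.2848, 'cx': 322.5611, 'cy': 203.1529, 'world_from_camera': [[0.8953, 0.1724, -0.4107, 0.0564], [-0.4451, 0.3821, -0.8099, -1.0312], [0.0173, 0.9079, 0.4188, 0.6032], [0.0, 0.0, 0.0, 1.0]]}
top {'image': 0, 'fx': 491.8616, 'fy': 491.8616, 'cx': 322.8779, 'cy': 199.007, 'world_from_camera': [[-0.2253, 0.9399, -0.2567, 0.1116], [-0.9743, -0.2172, 0.0596, 0.0319], [0.0002, 0.2635, 0.9647, 1.7067], [0.0, 0.0, 0.0, 1.0]]}
wrist {'image': 0, 'fx': 309.7069, 'fy': 309.7069, 'cx': 316.2278, 'cy': 195.6535, 'hand_eye': [[-0.0001, 0.9611, 0.2762, 0.0754], [1.0, 0.0, 0.0003, 0.0002], [0.0003, 0.2762, -0.9611, -0.1617], [0.0, 0.0, 0.0, 1.0]]}
```

View pics/side0.png

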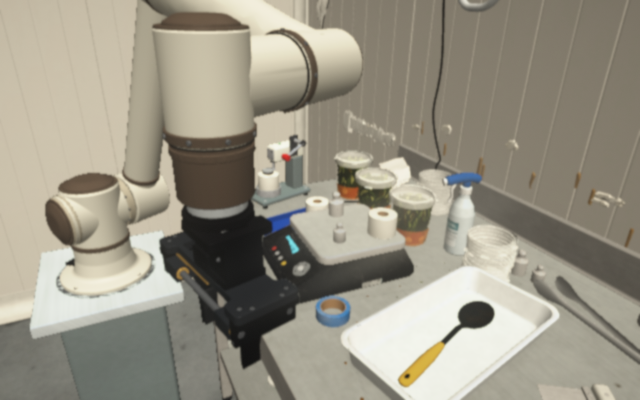

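View pics/top0.png

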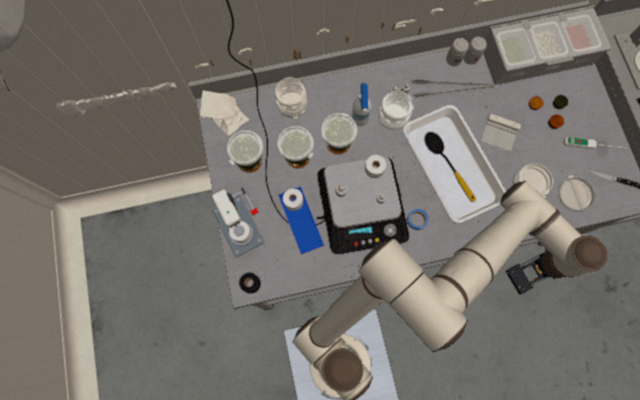

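The side view shows the press at about (280,170), the carrier behind the scale, the scale roll at (383,222) and the packed roll at (317,205). In the top view the press is at (235,220), the carrier at (302,220), the scale roll at (376,165) and the black decoy at (250,283). I'll enlarge both.

Run:
```python
import cv2
a=cv2.imread('pics/top0.png')[140:290,205:415];cv2.imwrite('pics/topc.png',cv2.resize(a,None,fx=3.8,fy=3.8,interpolation=cv2.INTER_CUBIC))
a=cv2.imread('pics/side0.png')[125:250,240:430];cv2.imwrite('pics/sidec.png',cv2.resize(a,None,fx=4.2,fy=4.2,interpolation=cv2.INTER_CUBIC))
```

```text
(no output)
```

View pics/topc.png

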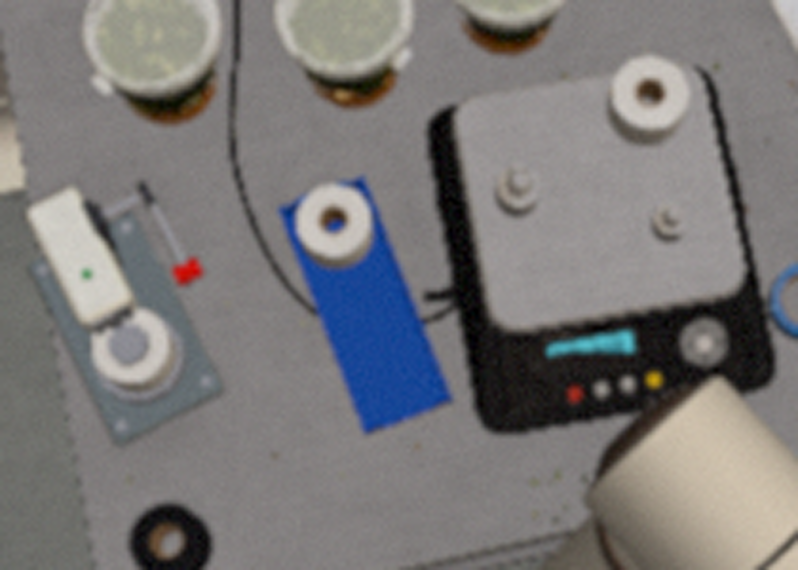

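View pics/sidec.png

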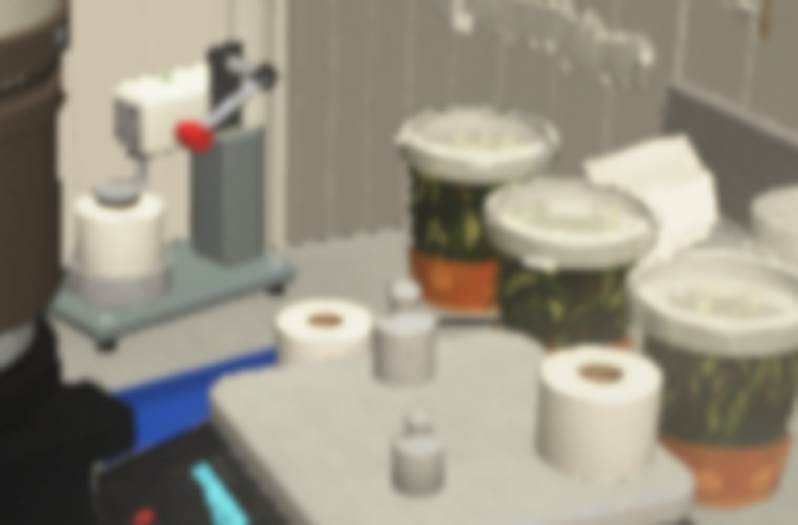

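The top crop shows the press roll (130,348), knob (187,271), carrier corners (368,432), (450,401), (281,207), (361,177), packed roll (334,221) and scale roll (650,95). The side crop shows the knob (194,136), packed roll top (324,320), scale roll top (600,373) and foot/pressed roll (118,193).

```bash
cat > h.py <<'E'
import numpy as np,cv2
from station import *
C={n:dict(np.load(f'{n}0.npz')) for n in('top','side')}
OFF={'top':(205,140,3.8),'side':(240,125,4.2)}
def ray(n,p):
    c=C[n];ox,oy,s=OFF[n];u=(p[0]+.5)/s-.5+ox;v=(p[1]+.5)/s-.5+oy
    T=c['world_from_camera'];d=T[:3,:3]@[(u-c['cx'])/c['fx'],-(v-c['cy'])/c['fy'],-1]
    return T[:3,3],d/np.linalg.norm(d)
def plane(n,p,z):
    o,d=ray(n,p);return o+d*(z-o[2])/d[2]
def tri(*rs):
    A=[];b=[]
    for o,d in rs:
        P=np.eye(3)-np.outer(d,d);A.append(P);b.append(P@o)
    A=np.vstack(A);b=np.hstack(b);x=np.linalg.lstsq(A,b,rcond=None)[0]
    return x,np.linalg.norm(A@x-b)
E
python3 - <<'E'
from h import *
np.set_printoptions(precision=4,suppress=True)
for k,t,s in[('packed',(334,221),(324,320)),('scale',(650,95),(600,373)),('knob',(187,271),(194,136)),('pressed/foot',(128,346),(118,190))]:
    print(k,*tri(ray('top',t),ray('side',s)))
cs=np.array([plane('top',p,.029) for p in[(368,432),(450,401),(281,207),(361,177)]]);print('carrier',cs,cs.mean(0))
print('long',cs[2]-cs[0],cs[3]-cs[1])
pb=np.array([plane('top',p,.024) for p in[(120,443),(222,390),(30,268)]]);print('base',pb)
a=pb[2]-pb[0];b=pb[1]-pb[0];print(np.linalg.norm(a),np.linalg.norm(b),np.degrees(np.arctan2(a[1],a[0])),np.degrees(np.arctan2(b[1],b[0])))
print('head',[plane('top',p,.181) for p in[(28,208),(74,185),(88,330),(133,303)]])
print('packed .063',plane('top',(334,221),.063),'scale .149',plane('top',(650,95),.149),'pressed .093',plane('top',(130,348),.0955))
E
```

```text
packed [0.5764 0.032  0.0647] 0.0001375194384192647
scale [ 0.6031 -0.2636  0.1496] 0.0011047356918814006
knob [0.5331 0.1628 0.1653] 0.00011956224306944679
pressed/foot [0.496  0.2305 0.1057] 0.0018320174566959307
carrier [[ 0.3863  0.0434  0.029 ]
 [ 0.3972 -0.0351  0.029 ]
 [ 0.6109  0.0773  0.029 ]
 [ 0.6227 -0.0017  0.029 ]] [0.5043 0.021  0.029 ]
long [0.2246 0.0339 0.    ] [0.2255 0.0334 0.    ]
base [[0.4279 0.2641 0.024 ]
 [0.4547 0.1648 0.024 ]
 [0.6072 0.3161 0.024 ]]
0.18676302594235056 0.10286810972103264 16.156172977851234 -74.86762675264579
head [array([0.6132, 0.2825, 0.181 ]), array([0.6245, 0.2409, 0.181 ]), array([0.4975, 0.2514, 0.181 ]), array([0.5118, 0.2107, 0.181 ])]
packed .063 [0.5769 0.0319 0.063 ] scale .149 [ 0.6025 -0.2633  0.149 ] pressed .093 [0.495  0.2306 0.0955]
```

Positions: press origin about (0.4965, 0.2305), yaw 15.5°. Carrier centre (0.504, 0.021), yaw 8.5°. Scale roll (0.603, -0.263). The moves have no tilt command, so I'll test in free space whether overreaching leans the tool and whether the lean stays.

Call:
{"op": "move_arm", "data": {"targets": "1 -0.3 0.4 -1;1 -0.3 0.4 -1;1 -0.3 0.4 -1;1 -0.3 0.4 -1;1 -0.3 0.4 -1;1 -0.3 0.4 -1;1 -0.3 0.4 -1"}}

```text
time_s: 0.73
tcp_pos: [0.3234, -0.6599, 0.2926]
ee_rot: [[-0.93, 0.368, -0.0], [0.368, 0.93, 0.001], [0.001, 0.001, -1.0]]
wrist_force: [0.2, -0.3, -0.1]
gripper_width: 0.998
gripper_force: 0.0
```

Call:
{"op": "move_arm", "data": {"targets": "1 -0.3 0.4 -1;1 -0.3 0.4 -1;1 -0.3 0.4 -1;1 -0.3 0.4 -1;1 -0.3 0.4 -1;1 -0.3 0.4 -1;0.57 -0.82 0 0;0.57 -0.82 0 0;0.57 -0.82 0 0;0.57 -0.82 0 0"}}

```text
time_s: 1.57
tcp_pos: [0.4975, -0.7419, 0.3203]
ee_rot: [[-0.631, 0.776, 0.02], [0.775, 0.631, -0.036], [-0.04, -0.007, -0.999]]
wrist_force: [0.3, 0.0, 0.1]
gripper_width: 1.003
gripper_force: 0.0
```

```bash
python3 -c "
from station import *
import numpy as np
s=sense();print(s['time_s'],s['tcp_pos'],s['joints']);print(np.round(s['ee_rot'],3))"
```

```text
1.5667 [ 0.49749995 -0.74194396  0.32030923] [ -45.64339427   57.78174188   80.52904531    0.63980567 -110.48617039
  -94.97950221]
[[-0.631  0.776  0.02 ]
 [ 0.775  0.631 -0.036]
 [-0.04  -0.007 -0.999]]
```

The tool leans as hoped (2.4° so far, outward). I'll continue.

Call:
{"op": "move_arm", "data": {"targets": "0.57 -0.82 0 0;0.57 -0.82 0 0;0.57 -0.82 0 0;0.57 -0.82 0 0;0.57 -0.82 0 0;0.57 -0.82 0 0"}}

```text
time_s: 2.07
tcp_pos: [0.5276, -0.7831, 0.2748]
ee_rot: [[-0.627, 0.776, 0.066], [0.769, 0.63, -0.111], [-0.127, -0.019, -0.992]]
wrist_force: [0.1, 0.5, -0.4]
gripper_width: 1.003
gripper_force: 0.0
```

```bash
python3 -c "
from station import *
import numpy as np
s=sense();print(s['time_s'],s['tcp_pos'],s['joints']);print(np.round(s['ee_rot'],3))"
```

```text
2.0667 [ 0.52755931 -0.78312386  0.274762  ] [ -45.72107135   61.12223623   80.59037917    1.78179682 -102.27796005
  -94.65982725]
[[-0.627  0.776  0.066]
 [ 0.769  0.63  -0.111]
 [-0.127 -0.019 -0.992]]
```

Call:
{"op": "move_arm", "data": {"targets": "0.57 -0.82 0.7 0;0.57 -0.82 0.7 0;0.57 -0.82 0.7 0;0.57 -0.82 0.7 0;0.57 -0.82 0.7 0;0.57 -0.82 0.7 0;0.57 -0.82 0.7 0;0.57 -0.82 0.7 0;0.57 -0.82 0.7 0;0.57 -0.82 0.7 0"}}

```text
time_s: 2.9
tcp_pos: [0.5481, -0.8083, 0.3403]
ee_rot: [[-0.605, 0.779, 0.162], [0.732, 0.625, -0.273], [-0.314, -0.046, -0.948]]
wrist_force: [-1.7, -0.7, -0.4]
gripper_width: 1.0
gripper_force: 0.0
```

Call:
{"op": "move_arm", "data": {"targets": "-0.57 0.82 0 0;-0.57 0.82 0 0;-0.57 0.82 0 0"}}

```text
time_s: 3.15
tcp_pos: [0.5157, -0.7607, 0.338]
ee_rot: [[-0.606, 0.779, 0.159], [0.733, 0.625, -0.27], [-0.31, -0.047, -0.95]]
wrist_force: [0.6, -0.4, 2.0]
gripper_width: 1.002
gripper_force: 0.0
```

```bash
python3 -c "
from station import *
import numpy as np
s=sense();print(s['time_s'],s['tcp_pos'],s['joints']);print(np.round(s['ee_rot'],3))"
```

```text
3.15 [ 0.51571559 -0.76069374  0.33801098] [-44.291423    43.64199998  49.95050783   4.7978977  -78.67825439
 -96.78707648]
[[-0.606  0.779  0.159]
 [ 0.733  0.625 -0.27 ]
 [-0.31  -0.047 -0.95 ]]
```

The lean persists (18°). I'll spin slightly so the closing axis ends level, then lean further to about 35°.

Call:
{"op": "move_arm", "data": {"targets": "0.57 -0.82 0.2 -1;0.57 -0.82 0.7 -1;0.57 -0.82 0.7 -1;0.57 -0.82 0.7 -0.5;0.57 -0.82 0.7 0;0.57 -0.82 0.7 0;0.57 -0.82 0.7 0;0.57 -0.82 0.7 0;0.57 -0.82 0.7 0;0.57 -0.82 0.7 0"}}

```text
time_s: 3.98
tcp_pos: [0.5556, -0.8237, 0.4028]
ee_rot: [[-0.374, 0.913, 0.162], [0.805, 0.407, -0.431], [-0.46, -0.031, -0.888]]
wrist_force: [1.3, -0.1, 0.1]
gripper_width: 0.999
gripper_force: 0.0
```

Call:
{"op": "move_arm", "data": {"targets": "0.57 -0.82 0.7 0;0.57 -0.82 0.7 0;0.57 -0.82 0.7 0;0.57 -0.82 0.7 0;0.57 -0.82 0.7 0;0.57 -0.82 0.7 0"}}

```text
time_s: 4.48
tcp_pos: [0.5691, -0.8458, 0.4297]
ee_rot: [[-0.353, 0.91, 0.215], [0.75, 0.413, -0.516], [-0.559, -0.021, -0.829]]
wrist_force: [0.5, -0.0, -0.0]
gripper_width: 1.006
gripper_force: 0.0
```

Call:
{"op": "move_arm", "data": {"targets": "-0.1 1 0 1;-0.1 1 0 1;-0.1 1 0 1;-0.1 1 0 1;-0.1 1 0 1;-0.1 1 0 1;-0.1 1 0 1;-0.1 1 0 1;-0.1 1 0 1;-0.1 1 0 1", "gripper": 46}}

```text
time_s: 5.32
tcp_pos: [0.5474, -0.6107, 0.4324]
ee_rot: [[-0.792, 0.31, 0.525], [0.245, 0.95, -0.192], [-0.559, -0.023, -0.829]]
wrist_force: [-0.3, -0.7, 0.7]
gripper_width: 0.535
gripper_force: 0.0
```

Call:
{"op": "move_arm", "data": {"targets": "-0.1 1 0 1;-0.1 1 0 1;-0.1 1 0 1;-0.1 1 0 1;-0.1 1 0 1;-0.1 1 0 1;-0.1 1 0 0.2;-0.1 1 0 0;-0.1 1 0 0;-0.1 1 0 0"}}

```text
time_s: 6.15
tcp_pos: [0.5225, -0.3613, 0.4317]
ee_rot: [[-0.807, -0.219, 0.549], [-0.194, 0.976, 0.103], [-0.558, -0.023, -0.83]]
wrist_force: [0.4, 0.1, -0.1]
gripper_width: 0.527
gripper_force: 0.0
```

Call:
{"op": "move_arm", "data": {"targets": "-0.1 1 0 0;-0.1 1 0 0;-0.1 1 0 0;-0.1 1 0 0;-0.1 1 0 0;-0.1 1 0 0;-0.1 1 0 0;-0.1 1 0 0;-0.1 1 0 0;-0.1 1 0 0"}}

```text
time_s: 6.98
tcp_pos: [0.4975, -0.1111, 0.4323]
ee_rot: [[-0.806, -0.219, 0.55], [-0.194, 0.975, 0.104], [-0.559, -0.023, -0.829]]
wrist_force: [-0.1, -0.5, 0.9]
gripper_width: 0.527
gripper_force: 0.0
```

Call:
{"op": "move_arm", "data": {"targets": "0 1 0 0;0 1 0 0;0 1 0 0;0 1 0 0;0 0 0 0"}}

```text
time_s: 7.4
tcp_pos: [0.4973, -0.0089, 0.4316]
ee_rot: [[-0.805, -0.225, 0.549], [-0.199, 0.974, 0.108], [-0.559, -0.023, -0.829]]
wrist_force: [-0.4, -0.2, -0.6]
gripper_width: 0.527
gripper_force: 0.0
```

Call:
{"op": "move_arm", "data": {"targets": "-0.05 0.8 -0.9 0.5;-0.05 0.8 -0.9 0;-0.05 0.8 -0.9 0;-0.05 0.8 -0.9 0;-0.05 0.8 -0.9 0;-0.05 0.8 -0.9 0;-0.05 0.8 -0.9 0;-0.05 0.8 -0.9 0;0 0 0 0"}}

```text
time_s: 8.15
tcp_pos: [0.4855, 0.1482, 0.2461]
ee_rot: [[-0.8, -0.266, 0.537], [-0.236, 0.964, 0.125], [-0.551, -0.027, -0.834]]
wrist_force: [0.0, -1.4, -0.1]
gripper_width: 0.53
gripper_force: 0.0
```

```bash
cat >> h.py <<'E'
def snap(n,tag):
    s=sense();c=capture(n);cv2.imwrite(f'pics/{n}_{tag}.png',c['image'])
    if n=='wrist':
        T=np.eye(4);T[:3,:3]=s['ee_rot'];T[:3,3]=s['tcp_pos'];c['T']=T@c['hand_eye']
    else: c['T']=c['world_from_camera']
    np.savez(f'{n}_{tag}.npz',**c);return s,c
def wproj(c,P):
    p=np.linalg.inv(c['T'])@np.r_[P,1];p=p[:3]*[1,-1,-1]
    r=np.hypot(*p[:2]);th=np.arctan2(r,p[2]);f=float(c['fx'])
    return np.array([c['cx']+f*th*p[0]/r,c['cy']+f*th*p[1]/r])
def wray(tag,u,v):
    c=np.load(f'wrist_{tag}.npz');x=(u-c['cx'])/c['fx'];y=(v-c['cy'])/c['fx'];th=np.hypot(x,y)
    d=np.array([x/th*np.sin(th),-y/th*np.sin(th),-np.cos(th)]);return c['T'][:3,3],c['T'][:3,:3]@d
PO=np.array([.4965,.2305,0]);PY=np.radians(15.5)
PR=np.array([[np.cos(PY),-np.sin(PY),0],[np.sin(PY),np.cos(PY),0],[0,0,1]])
def press(x,y,z): return PO+PR@(np.array([x,y,z])/1000)
CO=np.array([.504,.021,0]);CY=np.radians(8.5)
CR=np.array([[np.cos(CY),-np.sin(CY),0],[np.sin(CY),np.cos(CY),0],[0,0,1]])
def car(x,y,z): return CO+CR@(np.array([x,y,z])/1000)
E
python3 - <<'E'
from h import *
s,c=snap('wrist','a');print(s['tcp_pos'],s['joints'])
im=c['image'].copy()
for P in [press(16.5,-75,162.4),press(0,0,93),press(10,25,181),press(10,-25,181),press(10,-25,131),press(-59,55,24),press(-59,-55,24)]:
    cv2.circle(im,tuple(int(round(v)) for v in wproj(c,P)),2,(0,255,0),-1)
cv2.imwrite('pics/wa.png',im)
E
```

```text
[0.48547915 0.14817622 0.24608745] [  38.12918949   -5.77287072  -51.28689564   45.62333589  -19.03322151
 -152.49577598]
```

View pics/wa.png

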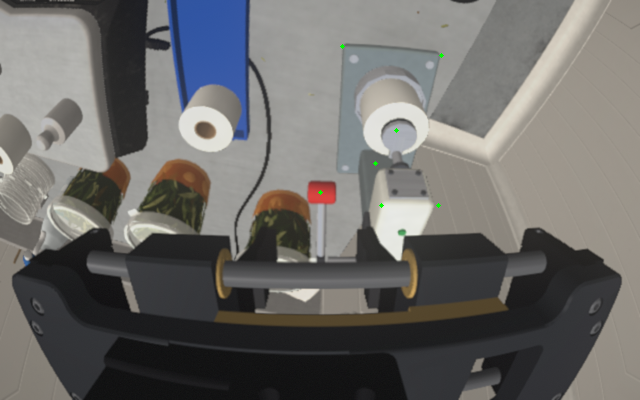

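The projected points fall on the knob (320,192), the base corners and the foot (396,130), so the press pose is confirmed. Next I grip the knob.

Call:
{"op": "move_arm", "data": {"targets": "0.56 0.17 -0.94 0;0.56 0.17 -0.94 0;0.55 0.17 -0.95 0;0.55 0.16 -0.95 0;0 0 0 0"}}

```text
time_s: 8.62
tcp_pos: [0.536, 0.1744, 0.1968]
ee_rot: [[-0.815, -0.238, 0.528], [-0.228, 0.97, 0.085], [-0.532, -0.051, -0.845]]
wrist_force: [0.3, -0.5, 1.1]
gripper_width: 0.527
gripper_force: 0.0
```

Call:
{"op": "move_arm", "data": {"targets": "0 0 0 0;0 0 0 0;0 0 0 0;0 0 0 0", "gripper": 10}}

```text
time_s: 8.95
tcp_pos: [0.5328, 0.1748, 0.1979]
ee_rot: [[-0.814, -0.239, 0.529], [-0.228, 0.97, 0.088], [-0.534, -0.049, -0.844]]
wrist_force: [-0.5, 0.4, 0.0]
gripper_width: 0.308
gripper_force: 0.0
```

Run:
```python
from h import *
s=sense();print(s['joints'],s['gripper_width']*87)
g=np.array([s['tcp_pos']])
# arc waypoints in units
th=np.linspace(-.45,.75,11);p=[press(84-75*np.cos(t),-75,195+75*np.sin(t)) for t in th]
print(np.round(np.diff(p,axis=0)/.025,2))
```

```text
[  26.40267844    3.6876481   -53.17529251   78.31180138   -9.20181447
 -177.37378794] 26.784252325992593
[[-0.13 -0.04  0.33]
 [-0.09 -0.03  0.35]
 [-0.05 -0.01  0.36]
 [-0.01 -0.    0.36]
 [ 0.03  0.01  0.36]
 [ 0.07  0.02  0.35]
 [ 0.11  0.03  0.34]
 [ 0.15  0.04  0.32]
 [ 0.19  0.05  0.3 ]
 [ 0.22  0.06  0.28]]
```

The wrist is near its singularity (J5 and J6 at their limits). I'll fit a kinematic model from the recorded poses to plan feasible leans.

```bash
cat > kin.py <<'E'
import numpy as np
from scipy.optimize import least_squares
from scipy.spatial.transform import Rotation as R
def fk(q,p):
    a1,h,L2,fx,fz,dl,Lt=p; e=lambda ax,a:R.from_euler(ax,a,degrees=True).as_matrix()
    A=e('z',q[0]);pos=A@[a1,dl,h];A=A@e('y',q[1]);pos=pos+A@[0,0,L2]
    A=A@e('y',-q[2]);pos=pos+A@[fx,0,fz]
    A=A@e('x',S4*q[3])@e('y',-q[4])
    A=A@e('x',S6*q[5]);pos=pos+A@[Lt,0,0]
    return pos,A
S4,S6=1,1
S=[([-61.559,22.042,.453,0,-68.411,-14.817],[.1471,-.6068,.2214],[[-.972,-.235,-.001],[-.235,.972,.002],[0,.002,-1]]),
([-45.64339,57.78174,80.52905,.6398,-110.48617,-94.9795],[.4975,-.74194,.32031],[[-.631,.776,.02],[.775,.631,-.036],[-.04,-.007,-.999]]),
([-45.72107,61.12224,80.59038,1.7818,-102.27796,-94.65983],[.52756,-.78312,.27476],[[-.627,.776,.066],[.769,.63,-.111],[-.127,-.019,-.992]]),
([-44.29142,43.642,49.9505,4.7979,-78.67825,-96.78708],[.51572,-.76069,.33801],[[-.606,.779,.159],[.733,.625,-.27],[-.31,-.047,-.95]]),
([38.12919,-5.77287,-51.2869,45.62334,-19.03322,-152.49578],[.48548,.14818,.24609],[[-.8,-.266,.537],[-.236,.964,.125],[-.551,-.027,-.834]]),
([26.40268,3.68765,-53.17529,78.3118,-9.20181,-177.37379],[.5328,.1748,.1979],[[-.814,-.239,.529],[-.228,.97,.088],[-.534,-.049,-.844]])]
S=[(q,np.array(t),np.array(r,float)) for q,t,r in S]
def fit():
    return least_squares(lambda p:np.concatenate([fk(q,p)[0]-t for q,t,_ in S]),[.1,.3,.4,.4,0,-.15,.25])
LO=np.array([-179.83,-69.29,-61.27,-181.25,-171.15,-177.46])+1;HI=np.array([179.83,118.12,80.66,117.63,-9.14,177.46])-1
if __name__=='__main__':
    np.set_printoptions(precision=4,suppress=True)
    for S4 in(1,-1):
      for S6 in(1,-1):
        f=fit();print(S4,S6,f.x,np.sqrt(2*f.cost/18))
        # tool offset rotations: A^T R should be constant
        for q,t,r in S: print('  ',(fk(q,f.x)[1].T@r).ravel())
E
python3 kin.py
```

```text
1 1 [ 0.1865  0.3085  0.4425  0.3116 -0.0356 -0.1839  0.3196] 0.027591337522824867
   [ 0.     -0.002   1.     -0.8689  0.495   0.0006 -0.495  -0.8689 -0.0021]
   [ 0.0017  0.021   0.9996  0.9838 -0.1809  0.0016  0.1806  0.9835 -0.0213]
   [ 0.0051  0.0604  0.9985  0.9849 -0.1746  0.0048  0.175   0.9825 -0.0604]
   [ 0.0167  0.1626  0.9869  0.9797 -0.2006  0.0169  0.2013  0.9659 -0.1628]
   [ 0.1442  0.4304  0.891   0.8096 -0.5689  0.1437  0.5684  0.7013 -0.43  ]
   [ 0.05    0.3054  0.951   0.95   -0.3085  0.0489  0.3078  0.9011 -0.3053]
1 -1 [ 0.1865  0.3085  0.4425  0.3116 -0.0356 -0.1839  0.3196] 0.027591337522824867
   [ 0.     -0.002   1.     -1.      0.0006 -0.0005 -0.0006 -1.     -0.0022]
   [ 0.0017  0.021   0.9996 -1.0002  0.0081  0.0021 -0.0077 -0.9999  0.0212]
   [ 0.0051  0.0604  0.9985 -1.0002  0.0132  0.005  -0.0132 -0.9978  0.0604]
   [ 0.0167  0.1626  0.9869 -0.9996 -0.0317  0.0218  0.0343 -0.986   0.1623]
   [ 0.1442  0.4304  0.891  -0.0014 -0.9008  0.4347  0.9892 -0.0639 -0.1289]
   [ 0.05    0.3054  0.951   0.9178 -0.3897  0.0767  0.3935  0.8691 -0.2995]
-1 1 [ 0.
[... 383 characters left out ...]
   [ 0.0005  0.0004  0.9998 -0.5735 -0.8195  0.0002  0.8188 -0.5738  0.    ]
   [ 0.0005  0.      1.     -0.9956 -0.0913  0.0005  0.0918 -0.996  -0.0003]
-1 -1 [ 0.2153  0.2865  0.4246  0.2999 -0.0401 -0.1327  0.2794] 0.031018703382171837
   [ 0.     -0.002   1.     -1.      0.0006 -0.0005 -0.0006 -1.     -0.0022]
   [-0.0002  0.0002  0.9998 -1.0002  0.0003  0.0003  0.0001 -1.0002  0.0004]
   [-0.0003 -0.0001  1.0004 -1.0003 -0.0002  0.0005 -0.0002 -0.9997 -0.0002]
   [ 0.     -0.      1.0003 -1.0003 -0.0006 -0.0002 -0.     -0.9998  0.0002]
   [ 0.0005  0.0004  0.9998 -0.9996  0.0001  0.0001 -0.0003 -1.0004  0.0002]
   [ 0.0005  0.      1.     -0.9999  0.0002  0.0005  0.0002 -1.0002 -0.0003]
```

```bash
python3 - <<'E'
s=open('kin.py').read()
s=s.replace("a1,h,L2,fx,fz,dl,Lt=p;","a1,h,L2,fx,fz,dl,Lt,wy,tz=p;").replace("@e('x',S4*q[3])@e('y',-q[4])","@e('x',S4*q[3]);pos=pos+A@[0,wy,0];A=A@e('y',-q[4]);pos=pos+A@[0,0,tz]")
s=s.replace("S4,S6=1,1","S4,S6=-1,-1").replace("-.15,.25]","-.15,.25,0,0]")
i=s.index("if __name__")
s=s[:i]+'''P=fit().x
K=np.array([[0,0,1],[-1,0,0],[0,-1,0]])
def tool(q):
    p,A=fk(q,P);return p,A@K
def ik(t,Rm,seeds):
    best=None
    for q0 in seeds:
        def r(q):
            p,A=tool(q);return np.r_[(p-t)*10,R.from_matrix(A.T@Rm).as_rotvec()*3]
        f=least_squares(r,np.clip(q0,LO+.1,HI-.1),bounds=(LO,HI),x_scale=30)
        if best is None or f.cost<best[1]: best=(f.x,f.cost)
    p,A=tool(best[0]);return best[0],np.linalg.norm(p-t)*1000,np.degrees(R.from_matrix(A.T@Rm).magnitude())
def pose(lean,az,sgn=1):
    """tool z leans toward azimuth az; tool y horizontal at az+90"""
    l,a=np.radians([lean,az]);z=np.array([np.sin(l)*np.cos(a),np.sin(l)*np.sin(a),-np.cos(l)])
    y=np.array([-np.sin(a),np.cos(a),0])*sgn;return np.c_[np.cross(y,z),y,z]
'''
open('kin.py','w').write(s)
E
python3 - <<'E'
from kin import *
np.set_printoptions(precision=4,suppress=True)
f=fit();print(f.x,np.abs(f.fun).max())
import h
seeds=[[25,10,-45,j4,-20,j6] for j4 in(-175,-90,0,90) for j6 in(-90,0,90)]
for name,g in[('roll',h.press(0,0,80)),('carNear',h.car(-71,0,50)),('carMid',h.car(0,0,50)),('scaleroll',np.array([.603,-.263,.137])),('knobdn',h.press(16.5,-75,163)),('knobup',h.press(29,-75,246))]:
  for lean in(0,20,30,38):
    for az in {'roll':(15.5,),'carNear':(8.5,30,-15),'carMid':(8.5,),'scaleroll':(0,-20)}.get(name,(15.5,)):
      Rm=pose(lean,az);q,e,a=ik(g+.015*Rm[:,2],Rm,seeds);print(name,lean,az,np.round(q),round(e,1),round(a,1))
E
```

```text
[-0.0002  0.1636  0.5639  0.4223 -0.0014  0.0006  0.3078 -0.1603 -0.0001] 0.0004012296322839226
roll 0 15.5 [  42.   24.  -22.   -0.  -44. -116.] 0.0 0.0
roll 20 15.5 [  40.   17.  -49.   49.  -10. -162.] 4.4 1.6
roll 30 15.5 [   8.   19.  -47. -180.  -10.   96.] 13.4 5.6
roll 38 15.5 [   7.   18.  -42. -159.  -10.   76.] 4.8 2.0
carNear 0 8.5 [  23.   18.  -39.   -0.  -33. -104.] 0.0 0.0
carNear 0 30 [ 23.  18. -39.   0. -33. -83.] 0.0 0.0
carNear 0 -15 [  23.   18.  -39.    0.  -33. -128.] 0.0 0.0
carNear 20 8.5 [  22.   13.  -50.    2.  -10. -105.] 10.6 5.0
carNear 20 30 [ 19.  14. -45. -17. -12. -63.] 0.0 0.0
carNear 20 -15 [ -20.   17.  -58. -180.  -10.   95.] 19.5 5.6
carNear 30 8.5 [ -2.  15. -39. -77. -10.  -5.] 16.3 6.4
carNear 30 30 [  8.  14. -39. -49. -14. -23.] 0.0 0.0
carNear 30 -15 [ -21.   14.  -55. -166.  -10.   82.] 2.4 0.9
carNear 38 8.5 [ -8.  13. -40. -96. -10.  18.] 2.0 0.6
carNear 38 30 [ -7.  15. -37. -74. -23.  14.] 0.0 0.0
carNear 38 -15 [ -24.   17.  -60. -166.  -25.   84.] 1.8 0.6
carMid 0 8.5 [  21.   24.  -29.    0.  -37. -102.] 0.0 0.0
carMid 20 8.5 [  
[... 403 characters left out ...]
13.  21. -17. -17. -23. -63.] 0.0 0.0
scaleroll 30 -20 [  -9.   20.  -33.   25.  -10. -124.] 3.8 1.9
scaleroll 38 0 [-16.  20. -17. -32. -19. -46.] 0.0 0.0
scaleroll 38 -20 [-11.  20. -26.  -4. -10. -94.] 12.0 7.0
knobdn 0 15.5 [  34.   19.  -15.    0.  -56. -108.] 0.0 0.0
knobdn 20 15.5 [  37.   11.  -36.   17.  -25. -126.] 0.0 0.0
knobdn 30 15.5 [  32.    8.  -48.   46.  -10. -151.] 7.7 2.8
knobdn 38 15.5 [  33.    7.  -47.   41.  -10. -145.] 23.8 9.0
knobup 0 15.5 [  33.   16.   -7.    0.  -67. -108.] 0.0 0.0
knobup 20 15.5 [  37.    7.  -25.   11.  -39. -119.] 0.0 0.0
knobup 30 15.5 [  37.    4.  -39.   29.  -22. -136.] 0.0 0.0
knobup 38 15.5 [  30.    2.  -48.   58.  -10. -159.] 6.6 2.4
```

```bash
cat > scan.py <<'E'
from kin import *
import h
def box(lo,hi,n):
    return np.stack(np.meshgrid(*[np.linspace(a,b,k) for a,b,k in zip(lo,hi,n)]),-1).reshape(-1,3)
BODY=box([-37.5,-95,-200],[37.5,95,-70],[16,39,27])
FING=np.r_[box([-10,34,-70],[10,50,0],[5,5,20]),box([-10,-50,-70],[10,-34,0],[5,5,20])]
BX=[([10,-25,131],[129,25,181]),([81,-25,24],[131,25,210]),([-18,-18,120.5],[18,18,126]),([-6,-6,120],[10,6,135]),([20,-90,185],[100,-25,260])]
def clear(t,Rm):
    """min distance (mm) of body / fingers to press boxes"""
    out=[]
    for S in(BODY,FING):
        w=(S/1000)@Rm.T+t;p=(w-h.PO)@h.PR*1000;m=1e9
        for lo,hi in BX:
            d=np.maximum(np.maximum(np.array(lo)-p,p-np.array(hi)),0);m=min(m,np.linalg.norm(d,axis=1).min())
        out.append(round(m,1))
    return out
if __name__=='__main__':
    seeds=[[20,18,-42,j4,-15,-105-j4] for j4 in(-178,-160,-130,-90,-45,0,40)]
    for lean in(25,30,35,40,45):
      for az in(0,8,15.5,25,35,45,55):
        Rm=pose(lean,az);t=h.press(-3*np.cos(0),0,84)+.019*Rm[:,2];q,e,a=ik(t,Rm,seeds)
        if e<1 and a<1:print(lean,az,np.round(q),round(e,1),round(a,1),clear(t,Rm))
E
python3 scan.py
```

```text
25 45 [ 41.  18. -36.  -9. -12. -78.] 0.0 0.0 [np.float64(0.0), np.float64(10.7)]
25 55 [ 36.  18. -29. -23. -20. -52.] 0.0 0.0 [np.float64(0.0), np.float64(7.9)]
30 45 [ 38.  17. -33. -22. -10. -62.] 1.0 0.6 [np.float64(0.0), np.float64(11.9)]
30 55 [ 33.  18. -28. -34. -19. -38.] 0.0 0.0 [np.float64(0.0), np.float64(10.6)]
35 45 [ 34.  17. -30. -40. -10. -42.] 0.7 0.4 [np.float64(0.0), np.float64(13.3)]
35 55 [ 28.  18. -26. -48. -20. -22.] 0.0 0.0 [np.float64(0.0), np.float64(13.9)]
40 8 [   8.   19.  -49. -179.  -18.   90.] 0.0 0.0 [np.float64(7.9), np.float64(14.7)]
40 45 [ 27.  17. -28. -60. -13. -17.] 0.0 0.0 [np.float64(3.6), np.float64(15.1)]
40 55 [ 22.  18. -25. -62. -23.  -4.] 0.0 0.0 [np.float64(0.0), np.float64(17.0)]
45 8 [   8.   20.  -53. -179.  -28.   90.] 0.0 0.0 [np.float64(9.2), np.float64(15.9)]
45 15.5 [   5.   19.  -46. -158.  -21.   77.] 0.0 0.0 [np.float64(10.8), np.float64(16.8)]
45 35 [ 20.  17. -29. -88. -11.   8.] 0.0 0.0 [np.float64(7.6), np.float64(15.7)]
45 45 [ 18.  18. -27. -81. -19.  10.] 0.0 0.0 [np.float64(6.3), np.float64(16.9)]
45 55 [ 16.  19. -25. -75. -28.  13.] 0.0 0.0 [np.float64(4.4), np.float64(19.0)]
```

Run:
```python
from scan import *
seeds=[[j1,15,-42,j4,-20,-105-j4] for j1 in(-20,10,40) for j4 in(-178,-130,-90,-45,0)]
G={'roll':h.press(-3,0,84),'rollfar':h.press(-100,0,120),'kn_dn':h.press(16.5,-75,163),'kn_up':h.press(29,-75,246),'near':h.car(-71,0,50),'near+':h.car(-71,0,120),'mid':h.car(0,0,50),'mid+':h.car(0,0,120),'scale':np.array([.603,-.263,.137]),'scale+':np.array([.603,-.263,.2])}
for n,g in G.items():
  for lean in(20,40,44):
    L=[]
    for az in ((8,15.5,22) if n[0] in'rk' else (-20,0,20,40)):
        Rm=pose(lean,az);q,e,a=ik(g+.017*Rm[:,2],Rm,seeds)
        L.append((az,[int(v) for v in q],round(e,1)) if e<1.5 else (az,'x',round(e,1)))
    print(n,lean,*L)
```

```text
roll 20 (8, 'x', np.float64(3.3)) (15.5, 'x', np.float64(4.1)) (22, 'x', np.float64(3.6))
roll 40 (8, [7, 18, -49, -179, -17, 89], np.float64(0.0)) (15.5, 'x', np.float64(2.7)) (22, 'x', np.float64(8.9))
roll 44 (8, [7, 19, -52, -179, -25, 89], np.float64(0.0)) (15.5, [5, 18, -44, -155, -17, 74], np.float64(0.0)) (22, 'x', np.float64(1.8))
rollfar 20 (8, 'x', np.float64(2.3)) (15.5, [45, 5, -60, 52, -12, -171], np.float64(0.9)) (22, [45, 4, -60, 50, -10, -161], np.float64(0.3))
rollfar 40 (8, [5, 4, -55, -169, -10, 82], np.float64(0.0)) (15.5, 'x', np.float64(8.5)) (22, 'x', np.float64(15.4))
rollfar 44 (8, [4, 6, -59, -172, -20, 85], np.float64(0.0)) (15.5, 'x', np.float64(1.8)) (22, 'x', np.float64(7.2))
kn_dn 20 (8, [37, 11, -37, 23, -24, -139], np.float64(0.0)) (15.5, [36, 11, -36, 17, -24, -125], np.float64(0.0)) (22, [35, 11, -33, 10, -25, -113], np.float64(0.0))
kn_dn 40 (8, 'x', np.float64(13.0)) (15.5, 'x', np.float64(21.3)) (22, 'x', np.float64(14.8))
kn_dn 44 (8, 'x', np.float64(9.7)) (15.5, 'x', np.float64(19.3)) (22, 'x', np.float64(16.1))
kn_up 20 (8, [37, 7, -26, 15, -
[... 2921 characters left out ...]
(20, [-28, 24, -7, -54, -39, -3], np.float64(0.0)) (40, [-31, 29, 1, -51, -57, 8], np.float64(0.0))
scale+ 20 (-20, [-7, 18, -16, 7, -35, -107], np.float64(0.0)) (0, [-11, 19, -10, -5, -41, -74], np.float64(0.0)) (20, [-15, 21, -3, -14, -49, -46], np.float64(0.0)) (40, [-17, 23, 2, -19, -59, -23], np.float64(0.0))
scale+ 40 (-20, 'x', np.float64(10.7)) (0, [-15, 15, -15, -27, -21, -52], np.float64(0.0)) (20, [-24, 19, -5, -41, -42, -19], np.float64(0.0)) (40, [-28, 24, 3, -43, -60, -2], np.float64(0.0))
scale+ 44 (-20, 'x', np.float64(13.8)) (0, [-17, 15, -15, -36, -20, -41], np.float64(0.0)) (20, [-27, 19, -5, -48, -43, -12], np.float64(0.0)) (40, [-30, 24, 3, -48, -61, 2], np.float64(0.0))
```

Run:
```python
from scan import *
seeds=[[j1,15,-32,j4,-20,-105-j4] for j1 in(-10,10,30) for j4 in(-90,-60,-30)]
G={'roll':h.press(-3,0,84),'roll+':h.press(-3,0,100),'rollout':h.press(-90,-50,110),'rollout+':h.press(-90,-50,160),'kn_dn':h.press(16.5,-75,155),'kn_up':h.press(29,-75,238),'near':h.car(-71,0,50),'near+':h.car(-71,0,120),'mid':h.car(0,0,50),'mid+':h.car(0,0,120),'scale':np.array([.603,-.263,.137])}
for n,g in G.items():
  for lean in(40,44,48):
    L=[]
    for az in (30,36,42,50):
        Rm=pose(lean,az);t=g+.017*Rm[:,2];q,e,a=ik(t,Rm,seeds)
        L.append((az,[int(v) for v in q],*([float(x) for x in clear(t,Rm)] if n[:4]=='roll' else [])) if e<1.5 else (az,'x',round(float(e),1)))
    print(n,lean,*L)
```

```text
roll 40 (30, 'x', 12.1) (36, 'x', 6.2) (42, [28, 16, -28, -58, -10, -21], 6.1, 14.6) (50, [24, 17, -26, -61, -18, -9], 2.8, 16.0)
roll 44 (30, 'x', 4.0) (36, [21, 16, -28, -82, -10, 2], 9.0, 15.4) (42, [20, 17, -27, -77, -14, 2], 8.0, 16.1) (50, [18, 18, -26, -74, -22, 7], 6.7, 17.4)
roll 48 (30, [9, 17, -33, -116, -17, 41], 10.9, 16.5) (36, [11, 17, -30, -102, -18, 30], 9.9, 16.9) (42, [12, 18, -29, -93, -21, 24], 9.0, 17.6) (50, [12, 19, -27, -85, -27, 22], 8.4, 19.0)
roll+ 40 (30, 'x', 14.7) (36, 'x', 7.3) (42, [30, 14, -29, -53, -10, -28], 2.3, 11.2) (50, [26, 15, -26, -56, -18, -16], 0.0, 9.5)
roll+ 44 (30, 'x', 7.1) (36, 'x', 3.0) (42, [24, 15, -27, -70, -13, -7], 7.7, 11.3) (50, [20, 16, -26, -69, -21, 0], 0.1, 10.9)
roll+ 48 (30, [14, 15, -31, -105, -12, 26], 20.8, 12.8) (36, [15, 15, -29, -94, -14, 18], 17.8, 11.9) (42, [15, 16, -28, -87, -19, 16], 12.7, 11.4) (50, [13, 17, -26, -81, -26, 16], 5.3, 11.4)
rollout 40 (30, 'x', 9.9) (36, 'x', 3.8) (42, [24, 6, -37, -57, -13, -19], 86.6, 69.6) (50, [17, 7, -34, -60, -23, -6], 74.1, 64.4)
rollout 44 (30, 'x', 3.0) (36, [18, 6, -3
[... 2958 characters left out ...]
 (30, [-2, 11, -29, -66, -24, 0]) (36, [-5, 12, -27, -65, -30, 4]) (42, [-6, 13, -26, -63, -35, 8]) (50, [-8, 15, -23, -61, -42, 12])
mid+ 48 (30, [-9, 12, -29, -76, -28, 13]) (36, [-10, 13, -28, -73, -34, 15]) (42, [-11, 14, -26, -70, -39, 17]) (50, [-12, 17, -23, -66, -45, 20])
scale 40 (30, [-27, 25, -3, -47, -47, -3]) (36, [-28, 27, 0, -46, -52, 1]) (42, [-29, 28, 1, -46, -57, 5]) (50, [-29, 31, 5, -44, -64, 10])
scale 44 (30, [-30, 26, -3, -53, -49, 2]) (36, [-31, 28, 0, -51, -54, 6]) (42, [-31, 29, 1, -50, -59, 9]) (50, [-31, 31, 5, -48, -66, 13])
scale 48 (30, [-33, 27, -3, -58, -51, 8]) (36, [-33, 28, 0, -56, -56, 11]) (42, [-33, 30, 2, -55, -61, 13]) (50, [-33, 32, 6, -52, -68, 17])
```

Run:
```python
from scan import *
np.set_printoptions(precision=3,suppress=True)
from h import plane
pl=np.array([plane('top',p,.099)[:2] for p in[(452,108),(495,330),(700,68),(750,295)]]);print('platter',pl)
bl=np.array([plane('top',p,.06)[:2] for p in[(430,120),(484,432),(775,385)]]);print('scale body .06',bl)
# platter/scale boxes as sampled points; distance body->boxes in scale frame
o=pl[1];e=pl[3]-pl[1];a=np.arctan2(e[1],e[0])+np.pi/2;print('yaw',np.degrees(a))
Rz=np.array([[np.cos(a),-np.sin(a),0],[np.sin(a),np.cos(a),0],[0,0,1]])
o3=np.r_[pl.mean(0),0]
bb=(np.c_[bl,np.zeros(3)]-o3)@Rz*1000;print('body corners in scale frame',bb)
yl=bb[:2,1].mean();xf=bb[1:,0].mean()
BXS=[([-111,-116,60],[111,116,99]),([xf,-130,0],[120,yl,70])]
def cl(t,Rm):
    w=(np.r_[BODY,FING]/1000)@Rm.T+t;p=(w-o3)@Rz*1000
    return round(min(np.linalg.norm(np.maximum(np.maximum(np.array(l)-p,p-np.array(u)),0),axis=1).min() for l,u in BXS)), round(w[:,2].min()*1000)
for n,x in(('near',-71),('mid',0)):
  for lean in(0,10,20,40,45):
    print(n,lean,[(az,cl(h.car(x,0,46),pose(lean,az))) for az in(-20,0,8.5,20,42,60,80,98)])
```

```text
platter [[ 0.647 -0.095]
 [ 0.438 -0.085]
 [ 0.633 -0.324]
 [ 0.418 -0.312]]
scale body .06 [[ 0.653 -0.075]
 [ 0.358 -0.057]
 [ 0.341 -0.32 ]]
yaw -5.044858910482964
body corners in scale frame [[ 107.16   138.583    0.   ]
 [-188.009  130.782    0.   ]
 [-182.251 -132.497    0.   ]]
near 0 [(-20, (17, 46)), (0, (17, 46)), (8.5, (17, 46)), (20, (17, 46)), (42, (17, 46)), (60, (22, 46)), (80, (46, 46)), (98, (49, 46))]
near 10 [(-20, (19, 44)), (0, (18, 44)), (8.5, (15, 44)), (20, (12, 44)), (42, (9, 44)), (60, (10, 44)), (80, (33, 44)), (98, (39, 44))]
near 20 [(-20, (19, 43)), (0, (18, 43)), (8.5, (15, 43)), (20, (8, 43)), (42, (0, 43)), (60, (0, 43)), (80, (20, 43)), (98, (27, 43))]
near 40 [(-20, (20, 40)), (0, (6, 40)), (8.5, (6, 40)), (20, (6, 40)), (42, (0, 40)), (60, (0, 40)), (80, (0, 40)), (98, (0, 40))]
near 45 [(-20, (20, 39)), (0, (1, 39)), (8.5, (0, 39)), (20, (0, 39)), (42, (0, 39)), (60, (0, 39)), (80, (0, 39)), (98, (0, 39))]
mid 0 [(-20, (17, 46)), (0, (19, 46)), (8.5, (18, 46)), (20, (17, 46)), (42, (21, 46)), (60, (36, 46)), (80, (62, 46)), (98, (54, 46))]
mid 10 [(-20, (23, 44)), (0, (11, 44)), (8.5, (10, 44)), (20, (9, 44)), (42, (11, 44)), (60, (23, 44)), (80, (48, 44)), (98, (41, 44))]
mid 20 [(-20, (23, 43)), (0, (5, 43)), (8.5, (0, 43)), (20, (0, 43)), (42, (0, 43)), (60, (11, 43)), (80, (35, 43)), (98, (28, 43))]
mid 40 [(-20, (15, 40)), (0, (5, 40)), (8.5, (0, 40)), (20, (0, 40)), (42, (0, 40)), (60, (0, 40)), (80, (4, 40)), (98, (0, 40))]
mid 45 [(-20, (14, 39)), (0, (0, 39)), (8.5, (0, 39)), (20, (0, 39)), (42, (0, 39)), (60, (0, 39)), (80, (0, 39)), (98, (0, 39))]
```

Run:
```python
from scan import *
seeds=[[j1,15,-42,j4,-20,-105-j4] for j1 in(20,40) for j4 in(0,30)]
for lean in(8,11,14,17):
  for az in(10,15.5,22):
    Rm=pose(lean,az);r=[]
    for xt in(-14,-11,-8,-5):
        t=h.press(xt,0,70);c=clear(t,Rm);r.append((xt,[float(v) for v in c]))
    q,e,a=ik(h.press(-10,0,70),Rm,seeds);print(lean,az,[int(v) for v in q],round(e,1),r)
  for n,x in(('near',-71),('mid',0)):
    for az in(0,15.5,60):
      q,e,a=ik(h.car(x,0,46),pose(lean,az),seeds);print('  ',n,az,[int(v) for v in q],round(e,1))
# simulate un-lean: from lean 33 in-plane, pull inward
q=np.array([25,0,-45,0,-12,-105.]);p,A=tool(q);print('lean',np.degrees(np.arccos(-A[2,2])),p)
for i in range(14):
    t=tool(q)[0]-[.025*np.cos(np.radians(25)),.025*np.sin(np.radians(25)),0]
    A=tool(q)[1];q,e,a=ik(t,A,[q]);p,A=tool(q);print(np.round(q),p.round(3),round(np.degrees(np.arccos(-A[2,2])),1),round(e))
```

```text
8 10 [44, 19, -32, 8, -31, -132] 0.0 [(-14, [0.0, 15.6]), (-11, [0.0, 15.5]), (-8, [0.0, 15.1]), (-5, [0.0, 13.3])]
8 15.5 [44, 19, -31, 7, -31, -125] 0.0 [(-14, [0.0, 16.0]), (-11, [0.0, 16.0]), (-8, [0.0, 16.0]), (-5, [0.0, 16.0])]
8 22 [44, 19, -31, 5, -31, -116] 0.0 [(-14, [0.0, 15.5]), (-11, [0.0, 15.5]), (-8, [0.0, 15.0]), (-5, [0.0, 12.8])]
   near 0 [25, 13, -47, 9, -21, -123] 0.0
   near 15.5 [23, 14, -45, 2, -22, -101] 0.0
   near 60 [18, 15, -37, -10, -31, -40] 0.0
   mid 0 [22, 19, -37, 7, -25, -118] 0.0
   mid 15.5 [21, 19, -35, 1, -27, -97] 0.0
   mid 60 [17, 21, -28, -9, -35, -39] 0.0
11 10 [45, 18, -36, 14, -26, -138] 0.0 [(-14, [0.0, 15.8]), (-11, [0.0, 15.4]), (-8, [0.0, 15.2]), (-5, [0.0, 14.9])]
11 15.5 [45, 18, -35, 12, -26, -130] 0.0 [(-14, [0.5, 16.0]), (-11, [0.0, 16.0]), (-8, [0.0, 16.0]), (-5, [0.0, 16.0])]
11 22 [44, 18, -34, 9, -26, -120] 0.0 [(-14, [0.0, 15.7]), (-11, [0.0, 15.3]), (-8, [0.0, 15.1]), (-5, [0.0, 14.6])]
   near 0 [25, 12, -53, 18, -14, -132] 0.0
   near 15.5 [24, 13, -48, 5, -17, -103] 0.0
   near 60 [16, 15, -36, -14, -30, -34] 0.0
   mid
[... 1624 characters left out ...]
-54.   -0.  -14. -105.] [0.398 0.009 0.17 ] 33.0 0
[  25.  -15.  -56.   -0.  -15. -105.] [ 0.376 -0.001  0.17 ] 33.0 0
[  25.  -18.  -58.   -0.  -17. -105.] [ 0.353 -0.012  0.17 ] 33.0 0
[  25.  -22.  -60.   -0.  -19. -105.] [ 0.33  -0.022  0.17 ] 33.0 0
[  24.  -26.  -60.   -1.  -23. -103.] [ 0.308 -0.033  0.17 ] 33.0 0
[  23.  -29.  -60.   -4.  -26. -100.] [ 0.286 -0.044  0.17 ] 33.0 1
[ 21. -33. -60.  -5. -30. -97.] [ 0.263 -0.055  0.17 ] 33.0 0
[ 16. -36. -59.  -9. -34. -90.] [ 0.24  -0.066  0.17 ] 33.0 0
[ -0. -33. -54. -22. -40. -67.] [ 0.218 -0.076  0.17 ] 33.0 0
[-18. -29. -50. -30. -48. -45.] [ 0.195 -0.087  0.17 ] 33.0 0
[-33. -26. -48. -34. -55. -30.] [ 0.172 -0.097  0.17 ] 33.0 0
```

Run:
```python
from scan import *
from station import sense
q=np.array(sense()['joints'])
def run(rows,pr=1):
    global q
    for i,(x,y,z,s) in enumerate(rows):
        p,A=tool(q);A=R.from_euler('z',5*s,degrees=True).as_matrix()@A
        q,e,a=ik(p+.025*np.array([x,y,z]),A,[q])
        if i%pr==pr-1:
            p,A=tool(q);print(np.round(q),p.round(3),'lean',round(np.degrees(np.arccos(-A[2,2])),1),'az',round(np.degrees(np.arctan2(A[1,2],A[0,2]))),'yz',A[2,1].round(3),round(e))
run([(-.5,-.1,.95,0)]*4+[(-.6,-.2,.6,.5)]*6,5)
run([(-.2,-.3,-1,.5)]*4,2)
run([(0,0,-1,0)]*7)
```

```text
[  46.  -10.  -42.   32.  -35. -142.] [0.468 0.16  0.308] lean 32.4 az 12 yz -0.049 0
[  52.  -23.  -35.   19.  -50. -121.] [0.393 0.135 0.383] lean 32.4 az 24 yz -0.049 0
[  49.  -24.  -41.   15.  -43. -113.] [0.383 0.12  0.333] lean 32.4 az 29 yz -0.049 0
[  45.  -23.  -46.    9.  -36. -101.] [0.373 0.105 0.283] lean 32.4 az 34 yz -0.049 0
[  44.  -22.  -49.   10.  -31. -102.] [0.373 0.105 0.258] lean 32.4 az 34 yz -0.049 0
[  44.  -20.  -53.   12.  -26. -104.] [0.373 0.105 0.233] lean 32.4 az 34 yz -0.049 0
[  44.  -18.  -56.   14.  -20. -106.] [0.373 0.105 0.208] lean 32.4 az 34 yz -0.049 0
[  42.  -15.  -60.   18.  -14. -109.] [0.373 0.105 0.183] lean 32.3 az 35 yz -0.047 0
[  41.  -12.  -60.   13.  -10. -103.] [0.375 0.103 0.16 ] lean 31.8 az 37 yz -0.03 4
[ 39.  -8. -56.  -2. -10. -87.] [0.377 0.1   0.138] lean 31.2 az 39 yz -0.009 4
[ 35.  -3. -53. -17. -10. -69.] [0.378 0.099 0.113] lean 31.2 az 41 yz 0.002 2
```

I'll reset the lean to about 15°, which the model says suits lever, press and carrier alike. To do that I go back to the right, spin so the lean faces inward, then overreach to remove part of it.

Call:
{"op": "move_arm", "data": {"targets": "-0.5 -0.1 0.95 0;-0.5 -0.1 0.95 0;-0.5 -0.1 0.95 0;-0.5 -0.1 0.95 0;0 -1 0.6 0;0 -1 0.6 0;0 -1 0.6 0.5;0 -1 0.6 0.5;0 -1 0.6 0.7;0 -1 0.6 0.7", "gripper": 46}}

```text
time_s: 9.78
tcp_pos: [0.4992, 0.0333, 0.3561]
ee_rot: [[-0.761, -0.388, 0.52], [-0.356, 0.92, 0.166], [-0.542, -0.058, -0.838]]
wrist_force: [0.6, -0.6, 0.9]
gripper_width: 0.528
gripper_force: 0.0
```

Call:
{"op": "move_arm", "data": {"targets": "0 -1 0 0.7;0 -1 0 0.7;0 -1 0 0.7;0 -1 0 0.7;0 -1 0 0.7;0 -1 0 0.7;0 -1 0 0.7;0 -1 0 0.7;0 -1 0 0.7;0 -1 0 0.7"}}

```text
time_s: 10.62
tcp_pos: [0.4998, -0.1995, 0.3545]
ee_rot: [[-0.458, -0.817, 0.351], [-0.709, 0.574, 0.41], [-0.536, -0.061, -0.842]]
wrist_force: [1.1, 0.3, 0.8]
gripper_width: 0.532
gripper_force: 0.0
```

Call:
{"op": "move_arm", "data": {"targets": "0 -1 0 0.7;0 -1 0 0.7;0 -1 0 0.7;0 -1 0 0.7;0 -1 0 0.7;0 -1 0 0.7;0 -1 0 0.7;0 -1 0 0.7;0 -1 0 0.7;0 -1 0 0.7"}}

```text
time_s: 11.45
tcp_pos: [0.5002, -0.4492, 0.3542]
ee_rot: [[0.031, -0.998, 0.052], [-0.845, 0.001, 0.535], [-0.534, -0.061, -0.843]]
wrist_force: [0.2, -0.1, 0.2]
gripper_width: 0.529
gripper_force: 0.0
```

```bash
cat > st.py <<'E'
from station import sense
import numpy as np
s=sense();A=s['ee_rot'];print(round(s['time_s'],2),np.round(s['tcp_pos'],4),np.round(s['joints']),'lean',round(np.degrees(np.arccos(-A[2][2])),1),'az',round(np.degrees(np.arctan2(A[1][2],A[0][2])),1),'yaz',round(np.degrees(np.arctan2(A[1][1],A[0][1])),1),'yz',round(A[2][1],3),'w',round(s['gripper_width']*87,1),'F',np.round(s['wrist_force'],1),round(float(np.max(s['gripper_force'])),1))
E
python3 st.py
```

```text
11.45 [ 0.5002 -0.4492  0.3542] [ -41.   37.   48.  -29. -118.   32.] lean 32.5 az 84.5 yaz 179.9 yz -0.061 w 46.0 F [ 0.2 -0.1  0.2] 0.0
```

Call:
{"op": "move_arm", "data": {"targets": "-0.3 -0.4 0 1;-0.3 -0.4 0 1;-0.3 -0.4 0 1;-0.3 -0.4 0 1;-0.3 -0.4 0 1;-0.3 -0.4 0 1;-0.3 -0.4 0 1;-0.3 -0.4 0 1;0 0 0 0.6"}}

```text
time_s: 12.2
tcp_pos: [0.4398, -0.5295, 0.3526]
ee_rot: [[0.598, -0.731, -0.328], [-0.596, -0.68, 0.427], [-0.535, -0.06, -0.842]]
wrist_force: [0.5, 0.1, -0.6]
gripper_width: 0.526
gripper_force: 0.0
```

```bash
python3 st.py
```

```text
12.2 [ 0.4398 -0.5295  0.3526] [ -40.   48.   62.   -9. -135.   79.] lean 32.6 az 127.5 yaz -137.1 yz -0.06 w 45.7 F [ 0.5  0.1 -0.6] 0.0
```

Call:
{"op": "move_arm", "data": {"targets": "0.55 -0.83 -0.1 0;0.55 -0.83 -0.1 0;0.55 -0.83 -0.1 0;0.55 -0.83 -0.1 0;0.55 -0.83 -0.1 0;0.55 -0.83 -0.1 0;0.55 -0.83 -0.1 0;0.55 -0.83 -0.1 0;0.55 -0.83 -0.1 0;0.55 -0.83 -0.1 0"}}

```text
time_s: 13.03
tcp_pos: [0.48, -0.6165, 0.2587]
ee_rot: [[0.622, -0.728, -0.287], [-0.632, -0.684, 0.365], [-0.462, -0.046, -0.886]]
wrist_force: [-0.6, -0.5, 0.3]
gripper_width: 0.529
gripper_force: 0.0
```

```bash
python3 st.py
```

```text
13.03 [ 0.48   -0.6165  0.2587] [ -42.   63.   81.   -6. -135.   83.] lean 27.6 az 128.2 yaz -136.8 yz -0.046 w 46.0 F [-0.6 -0.5  0.3] 0.0
```

Call:
{"op": "move_arm", "data": {"targets": "0.55 -0.83 0.5 0;0.55 -0.83 0.5 0;0.55 -0.83 0.5 0;0.55 -0.83 0.5 0;0.55 -0.83 0.5 0;0.55 -0.83 0.5 0;0.55 -0.83 0.5 0;0.55 -0.83 0.5 0;0.55 -0.83 0.5 0;0.55 -0.83 0.5 0"}}

```text
time_s: 13.87
tcp_pos: [0.4779, -0.6453, 0.2842]
ee_rot: [[0.657, -0.721, -0.221], [-0.674, -0.693, 0.256], [-0.338, -0.019, -0.941]]
wrist_force: [0.3, -0.2, 0.5]
gripper_width: 0.53
gripper_force: 0.0
```

```bash
python3 st.py
```

```text
13.87 [ 0.4779 -0.6453  0.2842] [ -43.   61.   81.   -3. -129.   85.] lean 19.8 az 130.9 yaz -136.2 yz -0.019 w 46.1 F [ 0.3 -0.2  0.5] 0.0
```

Call:
{"op": "move_arm", "data": {"targets": "0.55 -0.83 0.5 0;0.55 -0.83 0.5 0;0.55 -0.83 0.5 0;0.55 -0.83 0.5 0;0.55 -0.83 0.5 0;0 1 0 -0.5;0 1 0 -0.7;0 1 0 -0.8;0 1 0 -0.8;0 1 0 -0.8"}}

```text
time_s: 14.7
tcp_pos: [0.4805, -0.5422, 0.2948]
ee_rot: [[0.432, -0.894, -0.118], [-0.861, -0.447, 0.242], [-0.269, -0.003, -0.963]]
wrist_force: [1.2, 0.0, 0.4]
gripper_width: 0.527
gripper_force: 0.0
```

Call:
{"op": "move_arm", "data": {"targets": "0 1 0 -0.8;0 1 0 -0.8;0 1 0 -0.8;0 1 0 -0.8;0 1 0 -0.8;0 1 0 -0.8;0 1 0 -0.8;0 1 0 -0.8;0 1 0 -0.8;0 1 0 -0.8"}}

```text
time_s: 15.53
tcp_pos: [0.4807, -0.2924, 0.2948]
ee_rot: [[-0.223, -0.973, 0.067], [-0.937, 0.232, 0.262], [-0.27, -0.004, -0.963]]
wrist_force: [-0.4, 0.2, 0.0]
gripper_width: 0.528
gripper_force: 0.0
```

Call:
{"op": "move_arm", "data": {"targets": "0 1 0 -0.8;0 1 0 -0.8;0 1 0 -0.8;0 1 0 -0.8;0 1 0 -0.8;0 1 0 -0.8;0 1 0 -0.8;0 1 0 -0.8;0 1 0 -0.8;0 1 0 -0.8"}}

```text
time_s: 16.37
tcp_pos: [0.4807, -0.0424, 0.2952]
ee_rot: [[-0.772, -0.596, 0.221], [-0.574, 0.803, 0.159], [-0.272, -0.004, -0.962]]
wrist_force: [0.7, -0.1, 0.4]
gripper_width: 0.528
gripper_force: 0.0
```

```bash
python3 st.py
```

```text
16.37 [ 0.4807 -0.0424  0.2952] [ 10.  -1. -16.  -8. -60. -60.] lean 15.8 az 35.7 yaz 126.6 yz -0.004 w 45.9 F [ 0.7 -0.1  0.4] 0.0
```

Call:
{"op": "move_arm", "data": {"targets": "0.2 1 -0.32 -0.53;0.2 1 -0.32 -0.53;0.2 1 -0.32 -0.53;0.2 1 -0.32 -0.53;0.2 1 -0.32 -0.53;0.2 1 -0.32 -0.53;0.2 1 -0.32 -0.53;0.2 1 -0.32 -0.53;0 0 0 0"}}

```text
time_s: 17.12
tcp_pos: [0.5211, 0.1598, 0.229]
ee_rot: [[-0.927, -0.272, 0.26], [-0.263, 0.962, 0.07], [-0.269, -0.004, -0.963]]
wrist_force: [-0.1, -0.0, 0.3]
gripper_width: 0.527
gripper_force: 0.0
```

```bash
python3 st.py
```

```text
17.12 [0.5211 0.1598 0.229 ] [  37.    6.  -25.    8.  -45. -117.] lean 15.6 az 15.0 yaz 105.8 yz -0.004 w 45.8 F [-0.1 -0.   0.3] 0.0
```

Call:
{"op": "move_arm", "data": {"targets": "0.16 0.04 -0.8 0;0.16 0.04 -0.8 0;0.16 0.04 -0.8 0;0.16 0.04 -0.8 0;0 0 0 0"}}

```text
time_s: 17.53
tcp_pos: [0.5351, 0.159, 0.1467]
ee_rot: [[-0.929, -0.268, 0.255], [-0.26, 0.963, 0.066], [-0.264, -0.005, -0.965]]
wrist_force: [-0.8, 0.1, 0.1]
gripper_width: 0.53
gripper_force: 0.0
```

Call:
{"op": "move_arm", "data": {"targets": "0 0 0 0;0 0 0 0;0 0 0 0;0 0 0 0;0 0 0 0;0 0 0 0", "gripper": 10}}

```text
time_s: 18.03
tcp_pos: [0.537, 0.1643, 0.1518]
ee_rot: [[-0.926, -0.271, 0.264], [-0.259, 0.963, 0.077], [-0.275, 0.003, -0.961]]
wrist_force: [-7.9, 13.6, -0.1]
gripper_width: 0.271
gripper_force: 30.0
```

Call:
{"op": "move_arm", "data": {"targets": "-0.13 -0.04 0.33 0;-0.09 -0.03 0.35 0;-0.05 -0.01 0.36 0;-0.01 0 0.36 0;0.03 0.01 0.36 0"}}

```text
time_s: 18.45
tcp_pos: [0.5309, 0.1627, 0.1953]
ee_rot: [[-0.926, -0.271, 0.264], [-0.259, 0.963, 0.077], [-0.275, 0.003, -0.961]]
wrist_force: [-0.9, 13.4, -6.7]
gripper_width: 0.269
gripper_force: 30.0
```

Call:
{"op": "move_arm", "data": {"targets": "0.07 0.02 0.35 0;0.11 0.03 0.34 0;0.15 0.04 0.32 0;0.19 0.05 0.3 0;0.22 0.06 0.28 0;0 0 0 0"}}

```text
time_s: 18.95
tcp_pos: [0.5481, 0.1674, 0.2347]
ee_rot: [[-0.927, -0.27, 0.26], [-0.259, 0.963, 0.076], [-0.271, 0.003, -0.963]]
wrist_force: [-8.7, 13.4, 1.1]
gripper_width: 0.27
gripper_force: 30.0
```

Call:
{"op": "move_arm", "data": {"targets": "0.08 0.02 0.08 0;0 0 0 0;0 0 0 0"}}

```text
time_s: 19.2
tcp_pos: [0.5488, 0.1676, 0.2356]
ee_rot: [[-0.928, -0.27, 0.258], [-0.259, 0.963, 0.076], [-0.269, 0.003, -0.963]]
wrist_force: [-10.0, 12.5, -1.6]
gripper_width: 0.275
gripper_force: 30.0
```

Lever up: the rise of 83.8 mm matches the 83.7 mm expected. I check the approach path to the roll.

Run:
```python
from scan import *
from station import sense
s=sense();q=np.array(s['joints']);Rm=np.array(s['ee_rot'])
p0=np.array(s['tcp_pos'])
way=[p0+[-.015,-.005,.06],h.press(-60,-60,270),h.press(-90,0,200),h.press(-85,0,140),h.press(-60,0,110),h.press(-11,0,70),h.press(-11,0,82),h.press(-110,-10,90),h.press(-110,-10,130)]
prev=p0
for t in way:
    for f in np.linspace(0,1,6)[1:]:
        q,e,a=ik(prev+(t-prev)*f,Rm,[q])
    print(np.round(t,3),np.round((t-prev)/.025,2),np.round(q),round(e,1),round(a,1),clear(t,Rm));prev=t
```

```text
[0.534 0.163 0.296] [-0.6 -0.2  2.4] [  37.    5.  -16.    7.  -55. -114.] 0.0 0.0 [np.float64(104.8), np.float64(35.1)]
[0.455 0.157 0.27 ] [-3.17 -0.24 -1.02] [  43.   -3.  -28.    9.  -51. -122.] 0.0 0.0 [np.float64(107.5), np.float64(71.5)]
[0.41  0.206 0.2  ] [-1.8   1.99 -2.8 ] [  53.   -1.  -39.   15.  -40. -138.] 0.0 0.0 [np.float64(94.1), np.float64(93.3)]
[0.415 0.208 0.14 ] [ 0.19  0.05 -2.4 ] [  52.    4.  -46.   19.  -29. -142.] 0.0 0.0 [np.float64(85.8), np.float64(61.7)]
[0.439 0.214 0.11 ] [ 0.96  0.27 -1.2 ] [  49.    9.  -46.   22.  -23. -143.] 0.0 0.0 [np.float64(53.0), np.float64(36.9)]
[0.486 0.228 0.07 ] [ 1.89  0.52 -1.6 ] [  45.   17.  -44.   26.  -17. -144.] 0.0 0.0 [np.float64(3.7), np.float64(15.8)]
[0.486 0.228 0.082] [0.   0.   0.48] [  46.   16.  -42.   23.  -19. -141.] 0.0 0.0 [np.float64(3.7), np.float64(15.8)]
[0.393 0.191 0.09 ] [-3.71 -1.44  0.32] [  51.    6.  -57.   32.  -17. -155.] 0.0 0.0 [np.float64(85.4), np.float64(87.1)]
[0.393 0.191 0.13 ] [0.  0.  1.6] [  53.    2.  -50.   21.  -26. -145.] 0.0 0.0 [np.float64(106.0), np.float64(82.9)]
```

Call:
{"op": "move_arm", "data": {"targets": "0 0 0 0;0 0 0 0;0 0 0 0;-0.2 -0.05 0.8 0;-0.2 -0.05 0.8 0;-0.2 -0.05 0.8 0", "gripper": 46}}

```text
time_s: 19.7
tcp_pos: [0.5361, 0.16, 0.2976]
ee_rot: [[-0.927, -0.268, 0.262], [-0.259, 0.963, 0.069], [-0.271, -0.003, -0.963]]
wrist_force: [-1.0, -0.2, 0.5]
gripper_width: 0.517
gripper_force: 0.0
```

Call:
{"op": "move_arm", "data": {"targets": "-0.8 -0.06 -0.25 0;-0.8 -0.06 -0.25 0;-0.8 -0.06 -0.25 0;-0.8 -0.06 -0.25 0;-0.6 0.67 -0.9 0;-0.6 0.67 -0.9 0;-0.6 0.67 -0.9 0;0.1 0 -0.8 0;0.1 0 -0.8 0;0 0 0 0", "gripper": 87}}

```text
time_s: 20.53
tcp_pos: [0.4146, 0.2029, 0.1608]
ee_rot: [[-0.928, -0.268, 0.257], [-0.26, 0.963, 0.065], [-0.265, -0.007, -0.964]]
wrist_force: [-1.0, -0.6, -0.2]
gripper_width: 0.994
gripper_force: 0.0
```

```bash
python3 st.py
python3 - <<'E'
from h import *
s,c=snap('side','b');cv2.imwrite('pics/sb.png',cv2.resize(c['image'][125:250,240:430],None,fx=4.2,fy=4.2,interpolation=cv2.INTER_CUBIC))
s,c=snap('wrist','b');im=c['image'].copy()
for P in [press(0,0,93),press(0,34,93),press(0,-34,93),press(-34,0,93),press(29,-75,246)]:
    cv2.circle(im,tuple(int(round(v)) for v in wproj(c,P)),2,(0,255,0),-1)
cv2.imwrite('pics/wb.png',im)
E
```

```text
20.53 [0.4146 0.2029 0.1608] [  52.    2.  -43.   17.  -33. -140.] lean 15.4 az 14.2 yaz 105.6 yz -0.007 w 86.5 F [-1.  -0.6 -0.2] 0.0
```

View pics/wb.png

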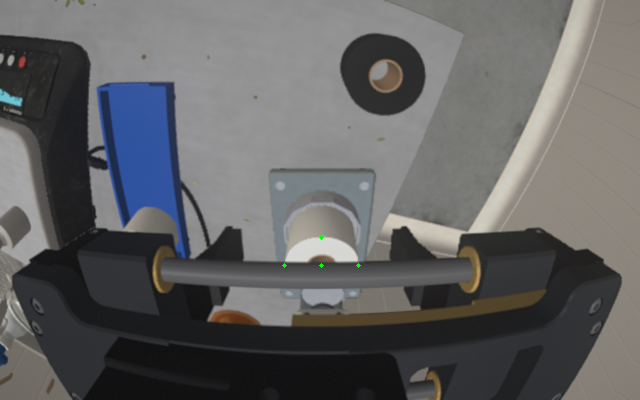

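The dots match the top rim of the roll (edges 284 to 358, front 237) and the fingers straddle it symmetrically. I go in.

Call:
{"op": "move_arm", "data": {"targets": "0.32 0.15 -0.68 0;0.32 0.15 -0.68 0;0.32 0.15 -0.68 0;0.63 0.18 -0.53 0;0.63 0.18 -0.53 0;0.63 0.18 -0.53 0;0 0 0 0;0 0 0 0"}}

```text
time_s: 21.3
tcp_pos: [0.4888, 0.2297, 0.0738]
ee_rot: [[-0.927, -0.267, 0.263], [-0.258, 0.964, 0.07], [-0.272, -0.003, -0.962]]
wrist_force: [-0.2, 0.2, 0.8]
gripper_width: 1.001
gripper_force: 0.0
```

```bash
python3 st.py; python3 -c "
from scan import *
from station import sense
s=sense();t=np.array(s['tcp_pos']);print(clear(t,np.array(s['ee_rot'])),(t-h.PO)@h.PR)"
```

```text
21.3 [0.4888 0.2297 0.0738] [  45.   17.  -44.   27.  -17. -145.] lean 15.8 az 14.9 yaz 105.5 yz -0.003 w 87.1 F [-0.2  0.2  0.8] 0.0
[np.float64(0.6), np.float64(14.6)] [-0.00765785  0.00127783  0.07380817]
```

Call:
{"op": "move_arm", "data": {"targets": "-0.08 -0.08 -0.1 0;0 0 0 0"}}

```text
time_s: 21.47
tcp_pos: [0.485, 0.227, 0.0714]
ee_rot: [[-0.927, -0.268, 0.262], [-0.259, 0.963, 0.07], [-0.271, -0.003, -0.962]]
wrist_force: [-0.3, 0.1, -0.6]
gripper_width: 1.001
gripper_force: 0.0
```

Call:
{"op": "move_arm", "data": {"targets": "0 0 0 0;0 0 0 0;0 0 0 0;0 0 0 0;0 0 0 0", "gripper": 50}}

```text
time_s: 21.88
tcp_pos: [0.4855, 0.2276, 0.0708]
ee_rot: [[-0.927, -0.269, 0.262], [-0.259, 0.963, 0.07], [-0.271, -0.003, -0.963]]
wrist_force: [-1.0, -0.6, 2.8]
gripper_width: 0.741
gripper_force: 29.9
```

```bash
python3 st.py
```

```text
21.88 [0.4855 0.2276 0.0708] [  45.   17.  -45.   28.  -17. -146.] lean 15.7 az 15.0 yaz 105.6 yz -0.003 w 64.5 F [-1.  -0.6  2.8] 29.9
```

Call:
{"op": "move_arm", "data": {"targets": "0 0 0.12 0;0 0 0.12 0;0 0 0.12 0;0 0 0.12 0;0 0 0 0"}}

```text
time_s: 22.3
tcp_pos: [0.4858, 0.2281, 0.0832]
ee_rot: [[-0.927, -0.269, 0.262], [-0.259, 0.963, 0.071], [-0.271, -0.002, -0.962]]
wrist_force: [0.6, -0.3, -0.6]
gripper_width: 0.74
gripper_force: 29.8
```

```bash
python3 st.py
python3 - <<'E'
from h import *
s,c=snap('side','c');a=cv2.resize(c['image'][130:210,240:320],None,fx=5,fy=5,interpolation=cv2.INTER_CUBIC)
s,c=snap('wrist','c');b=cv2.resize(c['image'][150:350,220:420],(400,400),interpolation=cv2.INTER_CUBIC)
cv2.imwrite('pics/c.png',np.hstack([a,b]))
E
```

```text
22.3 [0.4858 0.2281 0.0832] [  46.   16.  -43.   25.  -19. -142.] lean 15.8 az 15.1 yaz 105.6 yz -0.002 w 64.4 F [ 0.6 -0.3 -0.6] 29.8
```

View pics/c.png

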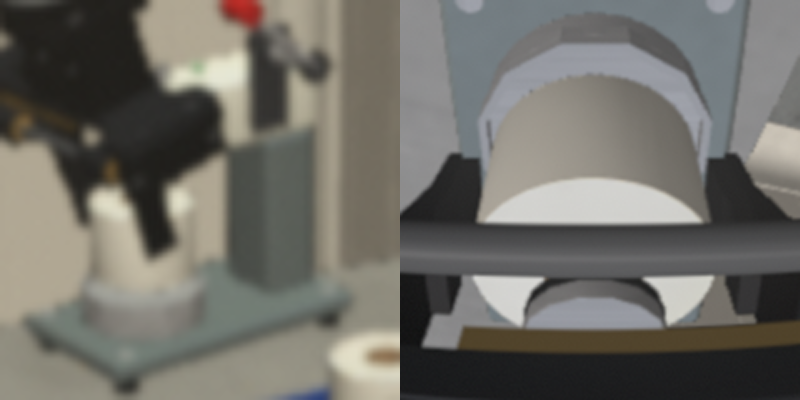

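The roll is held upright about 12 mm above the seat, with its front top edge at about (315,239) in the wrist image. The lever is up. I compute the roll's offset from the TCP.

Run:
```python
from h import *
c=np.load('wrist_c.npz');s=sense();t=np.array(s['tcp_pos'])
for z in(.1045,.1055):
    o,d=wray('c',315,239);P=o+d*(z-o[2])/d[2]
    print('front edge press',(P-PO)@PR*1000,'centre-TCP press mm',((P-t)@PR*1000+[34,0,0]))
# left / right silhouettes of top at v~243+ crop: project hypothesised circle
for cx in(-3,0,3,6):
    print(cx,[np.round(wproj(c,press(cx+34*np.cos(a),34*np.sin(a),105.4))) .tolist()for a in(np.pi,np.pi*.75,np.pi*1.25,np.pi/2)])
```

```text
front edge press [-3.30970058e+01  1.03511942e-01  1.04500000e+02] centre-TCP press mm [12.26766667 -0.19348347 21.89621106]
front edge press [-33.92983153   0.1101329  105.5       ] centre-TCP press mm [11.4348409  -0.18686251 22.89621106]
-3 [[315.0, 234.0], [364.0, 249.0], [266.0, 249.0], [378.0, 282.0]]
0 [[315.0, 239.0], [363.0, 254.0], [266.0, 254.0], [377.0, 286.0]]
3 [[315.0, 244.0], [363.0, 258.0], [267.0, 258.0], [376.0, 289.0]]
6 [[315.0, 248.0], [362.0, 263.0], [267.0, 262.0], [375.0, 293.0]]
```

Call:
{"op": "move_arm", "data": {"targets": "-0.4 -0.11 0 0;-0.6 -0.17 0 0;-0.75 -0.21 0 0;-0.75 -0.21 0 0;-0.75 -0.21 0 0;-0.75 -0.21 0.2 0;-0.2 -0.2 0.5 0;0 -0.4 0.6 0"}}

```text
time_s: 23.07
tcp_pos: [0.3784, 0.183, 0.1141]
ee_rot: [[-0.927, -0.27, 0.258], [-0.262, 0.963, 0.067], [-0.267, -0.005, -0.964]]
wrist_force: [1.4, -0.0, -0.6]
gripper_width: 0.745
gripper_force: 29.8
```

```bash
python3 st.py
```

```text
23.07 [0.3784 0.183  0.1141] [  54.    2.  -55.   25.  -23. -150.] lean 15.5 az 14.6 yaz 105.7 yz -0.005 w 64.8 F [ 1.4 -0.  -0.6] 29.8
```

```bash
cat > place.py <<'E'
from scan import *
pl=np.array([[.647,-.095],[.438,-.085],[.633,-.324],[.418,-.312]]);a=np.radians(-5.04)
Rz=np.array([[np.cos(a),-np.sin(a),0],[np.sin(a),np.cos(a),0],[0,0,1]]);o3=np.r_[pl.mean(0),0]
BXS=[([-111,-116,60],[111,116,99]),([-185,-132,0],[120,135,70])]
OPEN=np.r_[box([-10,43,-70],[10,59,0],[5,5,20]),box([-10,-59,-70],[10,-43,0],[5,5,20])]
def cl(t,Rm,S):
    w=(S/1000)@Rm.T+t;p=(w-o3)@Rz*1000
    return round(min(np.linalg.norm(np.maximum(np.maximum(np.array(l)-p,p-np.array(u)),0),axis=1).min() for l,u in BXS))
def rolls(t,Rm,xs):
    w=(np.r_[OPEN,BODY]/1000)@Rm.T+t;w=w[w[:,2]<.066];p=(w-h.CO)@h.CR*1000
    return [round(float(np.hypot(p[:,0]-x,p[:,1]).min()-34)) for x in xs]
E
python3 - <<'E'
from place import *
seeds=[[j1,15,-42,j4,-20,-105-j4] for j1 in(10,25) for j4 in(-15,0,20)]
for n,x,oth in(('mid',1,[73]),('near',-71,[1])):
  for az in(-10,0,8,15,25,35,45,52,60):
    Rm=pose(15.6,az);k=np.radians(az);t=h.car(x,0,43)-.0115*np.array([np.cos(k),np.sin(k),0])
    q,e,_=ik(t,Rm,seeds);print(n,az,[int(v) for v in q],round(e,1),'body',cl(t,Rm,BODY),'fing',cl(t,Rm,OPEN),'rolls',rolls(t,Rm,oth))
E
```

```text
mid -10 [20, 16, -54, 46, -10, -165] 3.7 body 16 fing 28 rolls [39]
mid 0 [21, 16, -51, 30, -10, -141] 3.0 body 5 fing 25 rolls [46]
mid 8 [22, 16, -48, 20, -10, -123] 1.0 body 1 fing 23 rolls [51]
mid 15 [21, 17, -45, 8, -12, -105] 0.0 body 1 fing 21 rolls [47]
mid 25 [19, 17, -39, -4, -17, -80] 0.0 body 1 fing 21 rolls [40]
mid 35 [16, 18, -34, -12, -22, -60] 0.0 body 1 fing 22 rolls [33]
mid 45 [14, 18, -31, -17, -27, -44] 0.0 body 1 fing 26 rolls [26]
mid 52 [12, 19, -29, -19, -30, -34] 0.0 body 1 fing 29 rolls [20]
mid 60 [11, 20, -27, -21, -33, -24] 0.0 body 6 fing 34 rolls [13]
near -10 [23, 10, -60, 39, -10, -161] 8.5 body 24 fing 11 rolls [39]
near 0 [24, 10, -58, 28, -10, -141] 8.1 body 19 fing 9 rolls [46]
near 8 [24, 11, -55, 16, -10, -122] 5.4 body 15 fing 6 rolls [51]
near 15 [24, 11, -53, 8, -10, -107] 2.5 body 12 fing 4 rolls [47]
near 25 [22, 12, -49, -3, -13, -84] 0.0 body 7 fing 4 rolls [40]
near 35 [18, 12, -43, -13, -18, -61] 0.0 body 1 fing 6 rolls [33]
near 45 [15, 13, -40, -19, -23, -43] 0.0 body 1 fing 9 rolls [26]
near 52 [13, 14, -37, -21, -27, -32] 0.0 body 1 fing 13 rolls [20]
near 60 [11, 15, -35, -23, -30, -22] 0.0 body 1 fing 18 rolls [13]
```

Call:
{"op": "move_arm", "data": {"targets": "0.4 -0.5 0.3 0.93;0.5 -0.7 0.3 0.93;0.5 -0.7 0.1 0.93;0.5 -0.7 0 0.93;0.5 -0.7 0 0.93;0.5 -0.7 0 0.93;0.5 -0.7 0 0.93;0.5 -0.7 0 0.93;0.5 -0.7 0 0.93;0.4 -0.7 0 0.93"}}

```text
time_s: 23.9
tcp_pos: [0.479, 0.0445, 0.1283]
ee_rot: [[-0.573, -0.804, 0.162], [-0.776, 0.595, 0.209], [-0.265, -0.006, -0.964]]
wrist_force: [-0.0, -0.7, -0.3]
gripper_width: 0.739
gripper_force: 29.8
```

Call:
{"op": "move_arm", "data": {"targets": "0 0 0 0;0 0 0 0"}}

```text
time_s: 24.07
tcp_pos: [0.4789, 0.044, 0.1279]
ee_rot: [[-0.58, -0.798, 0.163], [-0.771, 0.602, 0.207], [-0.264, -0.005, -0.965]]
wrist_force: [-0.4, -0.3, -1.6]
gripper_width: 0.742
gripper_force: 29.8
```

```bash
python3 st.py
python3 - <<'E'
from place import *
print('weights',h.plane('top',(518,182),.161),h.plane('top',(669,215),.144))
s=h.sense();t=np.array(s['tcp_pos']);A=np.array(s['ee_rot']);print('roll c (car)',(t+.0115*np.r_[A[:2,2]/np.linalg.norm(A[:2,2]),0]-h.CO)@h.CR*1000)
t[2]=.043;print('body',cl(t,A,BODY),'rolls',rolls(t,A,[73]))
w=(BODY/1000)@A.T+t;wb=h.plane('top',(518,182),.161);m=w[w[:,2]<.165];print('wt gap',(np.hypot(m[:,0]-wb[0],m[:,1]-wb[1]).min()-.019))
E
```

```text
24.07 [0.4789 0.044  0.1279] [ 19.  10. -29. -13. -39. -46.] lean 15.3 az 51.9 yaz 143.0 yz -0.005 w 64.6 F [-0.4 -0.3 -1.6] 29.8
weights [ 0.54757412 -0.13005093  0.161     ] [ 0.49379704 -0.25253111  0.144     ]
roll c (car) [-13.04784746  34.34257373 127.93070217]
body 29 rolls [13]
wt gap 0.051163702299205985
```

Call:
{"op": "move_arm", "data": {"targets": "0.28 -0.44 0 0.6;0.28 -0.44 0 0.6;0.27 -0.44 0 0.6;0 0 0 0;0 0 -0.5 0;0 0 -0.5 0;0 0 0 0"}}

```text
time_s: 24.65
tcp_pos: [0.4963, 0.0128, 0.1009]
ee_rot: [[-0.451, -0.884, 0.122], [-0.854, 0.467, 0.231], [-0.261, -0.0, -0.965]]
wrist_force: [-0.5, 0.4, -0.6]
gripper_width: 0.744
gripper_force: 29.8
```

```bash
python3 st.py
cat > pc.py <<'E'
from place import *
import sys
off=float(sys.argv[1]);zf=float(sys.argv[2]);oth=[float(v) for v in sys.argv[3:]]
s=h.sense();t=np.array(s['tcp_pos']);A=np.array(s['ee_rot']);print('roll c (car)',np.round((t+off*np.r_[A[:2,2]/np.linalg.norm(A[:2,2]),0]-h.CO)@h.CR*1000,1))
t[2]=zf;print('body',cl(t,A,BODY),'fing',cl(t,A,OPEN),'rolls',rolls(t,A,oth))
wb=[.5476,-.13];w=(BODY/1000)@A.T+t;m=w[w[:,2]<.165];print('wt gap',(np.hypot(m[:,0]-wb[0],m[:,1]-wb[1]).min()-.019))
E
python3 pc.py .0115 .043 73
```

```text
24.65 [0.4963 0.0128 0.1009] [ 12.  15. -25. -18. -41. -27.] lean 15.1 az 62.1 yaz 152.2 yz -0.0 w 64.7 F [-0.5  0.4 -0.6] 29.8
roll c (car) [ -2.    2.3 100.9]
body 10 fing 37 rolls [11]
wt gap 0.01631328668319233
```

Call:
{"op": "move_arm", "data": {"targets": "0.12 -0.05 -0.5 0;0 0 -0.5 0;0 0 -0.5 0;0 0 -0.5 0;0 0 -0.2 0;0 0 -0.1 0;0 0 0 0"}}

```text
time_s: 25.23
tcp_pos: [0.5022, 0.0111, 0.0456]
ee_rot: [[-0.448, -0.885, 0.128], [-0.854, 0.466, 0.231], [-0.264, -0.006, -0.965]]
wrist_force: [0.3, 0.4, -0.9]
gripper_width: 0.742
gripper_force: 29.8
```

```bash
python3 st.py;python3 pc.py .0115 .043 73
```

```text
25.23 [0.5022 0.0111 0.0456] [ 11.  21. -27. -21. -34. -23.] lean 15.3 az 61.1 yaz 152.2 yz -0.006 w 64.5 F [ 0.3  0.4 -0.9] 29.8
roll c (car) [ 3.7 -0.4 45.6]
body 9 fing 36 rolls [9]
wt gap 0.014935863295779162
```

Call:
{"op": "move_arm", "data": {"targets": "-0.08 0 0 0;0 0 -0.1 0;0 0 -0.06 0;0 0 0 0"}}

```text
time_s: 25.57
tcp_pos: [0.5003, 0.0108, 0.042]
ee_rot: [[-0.448, -0.885, 0.129], [-0.854, 0.466, 0.231], [-0.264, -0.006, -0.964]]
wrist_force: [0.2, -0.9, -0.6]
gripper_width: 0.743
gripper_force: 29.8
```

```bash
python3 st.py;python3 pc.py .0115 .043 73
```

```text
25.57 [0.5003 0.0108 0.042 ] [ 11.  21. -27. -21. -34. -22.] lean 15.3 az 60.9 yaz 152.2 yz -0.006 w 64.6 F [ 0.2 -0.9 -0.6] 29.8
roll c (car) [ 1.8 -0.4 42. ]
body 8 fing 36 rolls [10]
wt gap 0.014432034983052903
```

Lower a little more until contact, then release.

Call:
{"op": "move_arm", "data": {"targets": "0 0 -0.05 0;0 0 -0.04 0;0 0 0 0"}}

```text
time_s: 25.82
tcp_pos: [0.5006, 0.0107, 0.0408]
ee_rot: [[-0.447, -0.885, 0.129], [-0.854, 0.465, 0.231], [-0.265, -0.007, -0.964]]
wrist_force: [-3.1, -0.4, 8.3]
gripper_width: 0.745
gripper_force: 29.9
```

Call:
{"op": "move_arm", "data": {"targets": "0 0 0 0;0 0 0 0;0 0 0 0;0 0 0 0", "gripper": 85}}

```text
time_s: 26.15
tcp_pos: [0.5004, 0.0108, 0.0396]
ee_rot: [[-0.448, -0.885, 0.128], [-0.854, 0.466, 0.231], [-0.264, -0.006, -0.964]]
wrist_force: [0.7, 0.1, -0.3]
gripper_width: 0.937
gripper_force: 0.0
```

Call:
{"op": "move_arm", "data": {"targets": "0 0 0.4 0;0 0 0.8 0;0 0 1 0;0 0 1 0;0 0 1 0;0 0 1 0"}}

```text
time_s: 26.65
tcp_pos: [0.5001, 0.0107, 0.1716]
ee_rot: [[-0.448, -0.885, 0.129], [-0.854, 0.466, 0.231], [-0.264, -0.007, -0.964]]
wrist_force: [-0.6, -0.1, 0.7]
gripper_width: 0.98
gripper_force: 0.0
```

```bash
python3 st.py
python3 - <<'E'
from h import *
s,c=snap('wrist','d');im=c['image'].copy()
for x in(73,2):
  for a in np.arange(0,6.28,.5): cv2.circle(im,tuple(int(round(v)) for v in wproj(c,car(x+34*np.cos(a),34*np.sin(a),63))),1,(0,255,0),-1)
s,c2=snap('top','d');cv2.imwrite('pics/d.png',np.hstack([cv2.resize(c2['image'][170:270,205:335],None,fx=3,fy=3,interpolation=cv2.INTER_CUBIC),im[100:400,130:530]]))
E
```

```text
26.65 [0.5001 0.0107 0.1716] [ 12.  10. -21. -15. -50. -31.] lean 15.3 az 60.8 yaz 152.2 yz -0.007 w 85.3 F [-0.6 -0.1  0.7] 0.0
```

View pics/d.png

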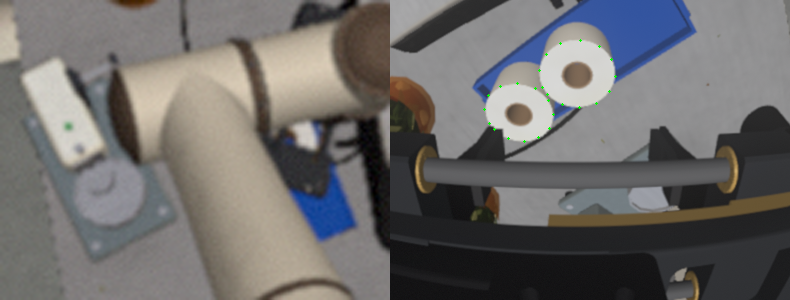

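The placed roll stands upright at the planned spot: the dots coincide with both roll tops. The seat is empty, so I lower the lever next.

Call:
{"op": "move_arm", "data": {"targets": "0 0.3 1 -0.93;0.1 0.6 0.8 -0.93;0.17 0.6 0.7 -0.93;0.17 0.6 0.6 -0.93;0.17 0.6 0.5 -0.93;0.17 0.65 0.5 -0.93;0.17 0.65 0.4 -0.93;0.17 0.65 0.4 -0.93;0.17 0.65 0.3 -0.93;0.17 0.65 0.3 -0.93", "gripper": 46}}

```text
time_s: 27.58
tcp_pos: [0.5365, 0.1602, 0.3077]
ee_rot: [[-0.929, -0.267, 0.256], [-0.259, 0.964, 0.065], [-0.264, -0.006, -0.964]]
wrist_force: [0.1, -0.2, -0.6]
gripper_width: 0.532
gripper_force: 0.0
```

Call:
{"op": "move_arm", "data": {"targets": "0 0 0 0;0 0 0 0"}}

```text
time_s: 27.75
tcp_pos: [0.5364, 0.1603, 0.3067]
ee_rot: [[-0.927, -0.274, 0.255], [-0.266, 0.962, 0.066], [-0.263, -0.006, -0.965]]
wrist_force: [-1.1, -0.9, 0.3]
gripper_width: 0.528
gripper_force: 0.0
```

```bash
python3 st.py
```

```text
27.75 [0.5364 0.1603 0.3067] [  36.    5.  -14.    7.  -57. -113.] lean 15.3 az 14.6 yaz 105.9 yz -0.006 w 45.9 F [-1.1 -0.9  0.3] 0.0
```

Call:
{"op": "move_arm", "data": {"targets": "0.12 0.08 -0.71 0;0.13 0.08 -0.71 0;0.12 0.08 -0.71 0;0.13 0.08 -0.71 0;0 0 0 0"}}

```text
time_s: 28.17
tcp_pos: [0.5471, 0.1655, 0.2313]
ee_rot: [[-0.93, -0.27, 0.248], [-0.263, 0.963, 0.062], [-0.255, -0.008, -0.967]]
wrist_force: [0.1, -0.5, 0.3]
gripper_width: 0.529
gripper_force: 0.0
```

Call:
{"op": "move_arm", "data": {"targets": "0 0 0 0;0 0 0 0;0 0 0 0;0 0 0 0", "gripper": 10}}

```text
time_s: 28.5
tcp_pos: [0.5497, 0.1676, 0.2375]
ee_rot: [[-0.927, -0.271, 0.258], [-0.263, 0.963, 0.067], [-0.266, -0.005, -0.964]]
wrist_force: [-0.1, 0.6, 0.4]
gripper_width: 0.31
gripper_force: 0.0
```

Call:
{"op": "move_arm", "data": {"targets": "0 0 0 0;0 0 0 0"}}

```text
time_s: 28.67
tcp_pos: [0.5495, 0.1682, 0.2374]
ee_rot: [[-0.927, -0.272, 0.258], [-0.263, 0.962, 0.068], [-0.266, -0.005, -0.964]]
wrist_force: [-3.9, 2.0, 3.3]
gripper_width: 0.27
gripper_force: 30.0
```

Call:
{"op": "move_arm", "data": {"targets": "-0.22 -0.06 -0.28 0;-0.19 -0.05 -0.3 0;-0.15 -0.04 -0.32 0;-0.11 -0.03 -0.34 0;-0.07 -0.02 -0.35 0"}}

```text
time_s: 29.08
tcp_pos: [0.5324, 0.1636, 0.199]
ee_rot: [[-0.926, -0.272, 0.262], [-0.263, 0.962, 0.069], [-0.271, -0.005, -0.963]]
wrist_force: [-0.9, 0.7, 5.2]
gripper_width: 0.271
gripper_force: 30.0
```

Call:
{"op": "move_arm", "data": {"targets": "-0.03 -0.01 -0.36 0;0.01 0 -0.36 0;0.05 0.01 -0.36 0;0.09 0.03 -0.35 0;0.13 0.04 -0.33 0;0 0 0 0;0.04 0.01 -0.12 0;0 0 0 0"}}

```text
time_s: 29.75
tcp_pos: [0.5389, 0.1653, 0.1533]
ee_rot: [[-0.926, -0.272, 0.26], [-0.264, 0.962, 0.067], [-0.268, -0.006, -0.963]]
wrist_force: [-10.9, 0.1, 17.6]
gripper_width: 0.27
gripper_force: 30.0
```

```bash
python3 st.py
```

```text
29.75 [0.5389 0.1653 0.1533] [  37.   13.  -30.   10.  -34. -119.] lean 15.6 az 14.6 yaz 105.8 yz -0.006 w 23.5 F [-10.9   0.1  17.6] 30.0
```

The lever is fully down: it travelled 84 mm to the stop. Release it and go to the scale roll.

Call:
{"op": "move_arm", "data": {"targets": "0 0 0 0;0 0 0 0;0 0 0 0;-0.1 -0.05 0.8 0;-0.2 -0.05 1 0;-0.2 -0.05 1 0;-0.2 -0.05 1 0", "gripper": 46}}

```text
time_s: 30.33
tcp_pos: [0.5201, 0.1592, 0.2446]
ee_rot: [[-0.928, -0.271, 0.254], [-0.263, 0.963, 0.065], [-0.262, -0.007, -0.965]]
wrist_force: [1.0, 0.6, 0.3]
gripper_width: 0.524
gripper_force: 0.0
```

Call:
{"op": "move_arm", "data": {"targets": "0.2 -1 0 0.2;0.2 -1 0 0.2;0.2 -1 0 0.2;0.2 -1 0 0.2;0.2 -1 0 0.2;0.2 -1 0 0.2;0.2 -1 0 0.2;0.2 -1 0 0.2;0.2 -1 0 0.2;0.2 -1 0 0.1", "gripper": 86}}

```text
time_s: 31.17
tcp_pos: [0.5705, -0.0919, 0.2437]
ee_rot: [[-0.872, -0.427, 0.24], [-0.413, 0.904, 0.107], [-0.263, -0.006, -0.965]]
wrist_force: [0.9, -0.0, -0.0]
gripper_width: 0.988
gripper_force: 0.0
```

Call:
{"op": "move_arm", "data": {"targets": "0.2 -1 0 0;0.2 -1 0 0;0.2 -1 0 0;0.2 -1 0 0;0.2 -1 0 0;0.2 -1 0 0;0.2 -0.8 0 0;0 0 0 0;0 0 0 0"}}

```text
time_s: 31.92
tcp_pos: [0.6052, -0.2615, 0.2428]
ee_rot: [[-0.873, -0.424, 0.239], [-0.411, 0.905, 0.108], [-0.262, -0.004, -0.965]]
wrist_force: [-0.1, 0.1, -0.1]
gripper_width: 0.99
gripper_force: 0.0
```

```bash
python3 st.py
python3 - <<'E'
from h import *
s,c=snap('wrist','e');im=c['image'].copy()
for a in np.arange(0,6.28,.4): cv2.circle(im,tuple(int(round(v)) for v in wproj(c,[.603+.034*np.cos(a),-.263+.034*np.sin(a),.149])),1,(0,255,0),-1)
cv2.imwrite('pics/e.png',im)
E
```

```text
31.92 [ 0.6052 -0.2615  0.2428] [-14.  20.   3. -11. -61. -47.] lean 15.2 az 24.2 yaz 115.1 yz -0.004 w 86.1 F [-0.1  0.1 -0.1] 0.0
```

View pics/e.png

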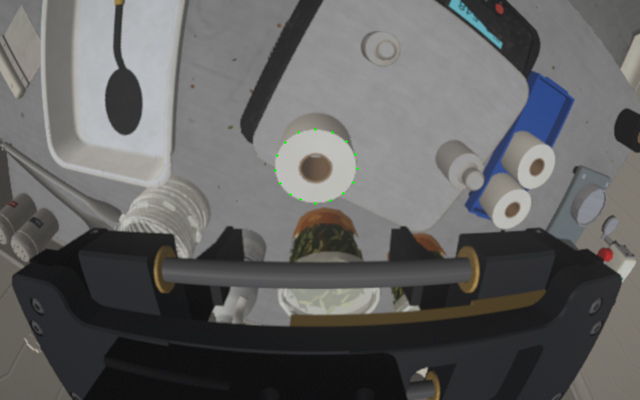

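The dots ring the scale roll's top exactly; it also shows both carrier rolls standing, the press empty and the lever down. I descend and grip.

Call:
{"op": "move_arm", "data": {"targets": "0 0 -1 0;0 0 -1 0;0 0 -1 0;0 0 -0.8 0;0 0 -0.55 0;0 0 0 0;0 0 0 0"}}

```text
time_s: 32.55
tcp_pos: [0.6053, -0.2595, 0.1352]
ee_rot: [[-0.872, -0.428, 0.24], [-0.414, 0.904, 0.108], [-0.263, -0.005, -0.965]]
wrist_force: [0.7, -0.4, 0.9]
gripper_width: 0.986
gripper_force: 0.0
```

Call:
{"op": "move_arm", "data": {"targets": "0 0 0 0;0 0 0 0;0 0 0 0;0 0 0 0;0 0 0 0", "gripper": 50}}

```text
time_s: 32.97
tcp_pos: [0.6062, -0.2607, 0.137]
ee_rot: [[-0.871, -0.426, 0.244], [-0.413, 0.905, 0.106], [-0.266, -0.008, -0.964]]
wrist_force: [-0.6, -0.3, 2.3]
gripper_width: 0.762
gripper_force: 30.0
```

```bash
python3 st.py
```

```text
32.97 [ 0.6062 -0.2607  0.137 ] [-14.  25.  -5. -13. -48. -43.] lean 15.4 az 23.6 yaz 115.2 yz -0.008 w 66.3 F [-0.6 -0.3  2.3] 30.0
```

Call:
{"op": "move_arm", "data": {"targets": "0 0 0.4 0;0 0 1 0;0 0 1 0;0 0 1 0;-0.6 0.95 0 0;-0.6 0.95 0 0;-0.6 0.95 0 0;-0.6 0.95 0 0;-0.6 0.95 0 0;-0.6 0.95 0 0"}}

```text
time_s: 33.8
tcp_pos: [0.5143, -0.117, 0.2209]
ee_rot: [[-0.872, -0.426, 0.241], [-0.412, 0.905, 0.107], [-0.264, -0.006, -0.965]]
wrist_force: [1.1, 0.4, -0.6]
gripper_width: 0.755
gripper_force: 30.0
```

Call:
{"op": "move_arm", "data": {"targets": "-0.6 0.95 0 0;-0.6 0.95 0 0;-0.6 0.95 0 0;-0.6 0.95 0 0;-0.6 0.95 0 0;-0.2 0.4 0 0;0 0 0 0;0 0 0 0"}}

```text
time_s: 34.47
tcp_pos: [0.4353, 0.0112, 0.2213]
ee_rot: [[-0.871, -0.428, 0.242], [-0.414, 0.904, 0.108], [-0.265, -0.006, -0.964]]
wrist_force: [-0.0, -0.2, -0.7]
gripper_width: 0.762
gripper_force: 30.0
```

```bash
python3 st.py; python3 pc.py -.004 .051 2
```

```text
34.47 [0.4353 0.0112 0.2213] [ 23.  -4. -34.  -0. -45. -87.] lean 15.4 az 24.1 yaz 115.3 yz -0.006 w 66.3 F [-0.  -0.2 -0.7] 30.0
roll c (car) [-73.3  -0.6 221.3]
body 12 fing 12 rolls [29]
wt gap 0.06552120450465736
```

Call:
{"op": "move_arm", "data": {"targets": "0.11 0.03 -1 0;0 0 -1 0;0 0 -1 0;0 0 -1 0;0 0 -1 0;0 0 -0.8 0;0 0 -0.4 0;0 0 0 0;0 0 0 0"}}

```text
time_s: 35.22
tcp_pos: [0.4388, 0.0109, 0.0653]
ee_rot: [[-0.873, -0.425, 0.24], [-0.412, 0.905, 0.106], [-0.263, -0.006, -0.965]]
wrist_force: [0.2, 0.7, -0.4]
gripper_width: 0.759
gripper_force: 30.0
```

```bash
python3 st.py; python3 pc.py -.004 .051 2
```

```text
35.22 [0.4388 0.0109 0.0653] [ 23.  10. -47.  -1. -18. -86.] lean 15.2 az 23.9 yaz 115.2 yz -0.006 w 66.0 F [ 0.2  0.7 -0.4] 30.0
roll c (car) [-69.8  -1.4  65.3]
body 11 fing 12 rolls [26]
wt gap 0.06293572381931374
```

Call:
{"op": "move_arm", "data": {"targets": "0 0.05 -0.25 0;0 0 -0.2 0;0 0 -0.06 0;0 0 -0.06 0;0 0 0 0"}}

```text
time_s: 35.63
tcp_pos: [0.4383, 0.0129, 0.0514]
ee_rot: [[-0.872, -0.426, 0.241], [-0.413, 0.905, 0.107], [-0.264, -0.006, -0.964]]
wrist_force: [-0.4, -0.2, -0.8]
gripper_width: 0.758
gripper_force: 30.0
```

```bash
python3 st.py; python3 pc.py -.004 .051 2
```

```text
35.63 [0.4383 0.0129 0.0514] [ 23.  12. -48.  -1. -15. -86.] lean 15.3 az 24.0 yaz 115.2 yz -0.006 w 65.9 F [-0.4 -0.2 -0.8] 30.0
roll c (car) [-70.    0.6  51.4]
body 11 fing 14 rolls [25]
wt gap 0.06478026624752278
```

Call:
{"op": "move_arm", "data": {"targets": "0 0 -0.05 0;0 0 -0.04 0;0 0 0 0"}}

```text
time_s: 35.88
tcp_pos: [0.4385, 0.013, 0.0509]
ee_rot: [[-0.871, -0.427, 0.243], [-0.413, 0.904, 0.108], [-0.266, -0.006, -0.964]]
wrist_force: [-8.4, 0.1, 19.2]
gripper_width: 0.757
gripper_force: 30.1
```

Call:
{"op": "move_arm", "data": {"targets": "0 0 0 0;0 0 0 0;0 0 0 0;0 0 0 0", "gripper": 85}}

```text
time_s: 36.22
tcp_pos: [0.4385, 0.013, 0.0492]
ee_rot: [[-0.872, -0.426, 0.242], [-0.413, 0.905, 0.108], [-0.265, -0.006, -0.964]]
wrist_force: [0.1, 0.5, 0.1]
gripper_width: 0.947
gripper_force: 0.0
```

Call:
{"op": "move_arm", "data": {"targets": "0 0 0.4 0;0 0 0.8 0;0 0 1 0;0 0 1 0;0 0 1 0;0 0 1 0;0 0 1 0;0 0 0 0"}}

```text
time_s: 36.88
tcp_pos: [0.4415, 0.0137, 0.2096]
ee_rot: [[-0.868, -0.427, 0.252], [-0.413, 0.904, 0.11], [-0.275, -0.008, -0.962]]
wrist_force: [1.2, 0.2, -0.8]
gripper_width: 0.975
gripper_force: 0.0
```

```bash
python3 st.py
python3 - <<'E'
from h import *
s,c=snap('wrist','f');im=c['image'].copy()
for x in(73,2,-70):
  for a in np.arange(0,6.28,.5): cv2.circle(im,tuple(int(round(v)) for v in wproj(c,car(x+34*np.cos(a),34*np.sin(a),63))),1,(0,255,0),-1)
cv2.imwrite('pics/f.png',im)
E
```

```text
36.88 [0.4415 0.0137 0.2096] [ 23.  -3. -35.  -0. -43. -87.] lean 15.9 az 23.6 yaz 115.3 yz -0.008 w 84.8 F [ 1.2  0.2 -0.8] 0.0
```

View pics/f.png

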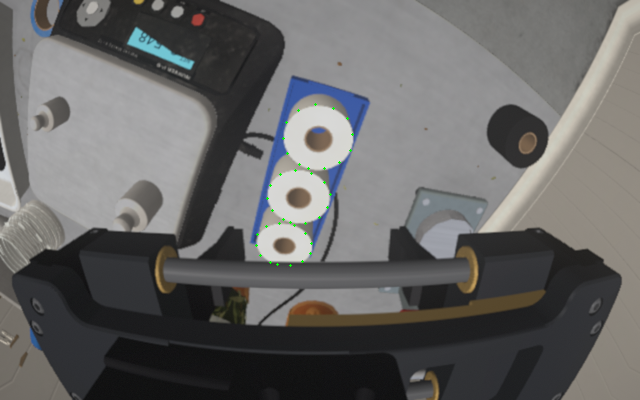

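All three rolls stand in one row with their tops matching the expected circles, at (318,137), (298,196) and (284,244). The weights are untouched, the press is empty and the lever is down, so I hand in.

```bash
python3 -c "
from station import *
print(finish_job())"
```

```text
the job is handed in; nothing more can be done
None
```

The job is done and handed in at about 37 s of the 72 s: the lever was raised, the roll taken out and the lever lowered fully again, and all three rolls stand upright in one row in the carrier.

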